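# Fit out the powered slat stand of the outdoor kitchen

### The job

Fit out the powered slat stand: first flip its isolator off, then hook every slat bin into the stand's groove (front end raised to get the lip in, then turned down level until fully seated) and stand every spice jar upright inside a hooked bin. When everything is in place, flip the isolator back on, and leave the other things on the counter where they are.

Things in the scene. Friction and masses are not known exactly. Their poses are not given: they have to be found in the camera images.
- slat: Fixed countertop slat stand: an upper and a lower upright aluminium slat, 4 mm thick, 460 mm wide (y), between dark end plates 8 mm thick; 154 mm tall, 65 mm deep. Front faces the robot. Hollow behind the slats, 57 mm to the back sheet. Origin: under the middle of the front face; x into the stand, y along the slats, z up. Pose varies.
- groove (a point): The one level groove of the slat stand, a slot 24 mm high between lower and upper slat. Point: middle of its length, on the front face, at the top edge of the lower slat, 105 mm above the counter; axes as the stand's. The upper slat reaches from 24 to 49 mm above the point. Bins pinched across their width have room at about 110 mm spacing along y.
- bin1_mid (a point): Slat bin 1 of up to 4 alike (may be absent): grey open tray 90 (x) by 50 (y) by 50 mm tall, walls 3 mm, 160 g, hooked steel tongue at its +x end. Point: tray centre, 25 mm above the underside, z up. Starts upright on the counter, tongue roughly away from the robot. Seated, it is level, tongue on the lower slat's edge, back face against the lower slat, lip behind the upper slat.
- bin1_lip (a point): Top centre of bin 1's lip, 53.5 mm towards +x and 53 mm above the tray centre, bin's axes. The tongue, 40 mm wide, 4 mm thick, top level with the rim, leaves the back face (x=45 mm), and 6.5 mm behind it turns up into a lip 4 mm thick, top 32 mm above the tongue's underside. Taller than the groove: it enters with the bin's front raised about 45 degrees, lip tip leading.
- bin2_mid (a point): Slat bin 2 of up to 4 alike (may be absent): grey open tray 90 (x) by 50 (y) by 50 mm tall, walls 3 mm, 160 g, hooked steel tongue at its +x end. Point: tray centre, 25 mm above the underside, z up. Starts upright on the counter, tongue roughly away from the robot. Seated, it is level, tongue on the lower slat's edge, back face against the lower slat, lip behind the upper slat.
- bin2_lip (a point): Top centre of bin 2's lip, 53.5 mm towards +x and 53 mm above the tray centre, bin's axes. The tongue, 40 mm wide, 4 mm thick, top level with the rim, leaves the back face (x=45 mm), and 6.5 mm behind it turns up into a lip 4 mm thick, top 32 mm above the tongue's underside. Taller than the groove: it enters with the bin's front raised about 45 degrees, lip tip leading.
- bin3_mid (a point): Slat bin 3 of up to 4 alike (may be absent): grey open tray 90 (x) by 50 (y) by 50 mm tall, walls 3 mm, 160 g, hooked steel tongue at its +x end. Point: tray centre, 25 mm above the underside, z up. Starts upright on the counter, tongue roughly away from the robot. Seated, it is level, tongue on the lower slat's edge, back face against the lower slat, lip behind the upper slat.
- bin3_lip (a point): Top centre of bin 3's lip, 53.5 mm towards +x and 53 mm above the tray centre, bin's axes. The tongue, 40 mm wide, 4 mm thick, top level with the rim, leaves the back face (x=45 mm), and 6.5 mm behind it turns up into a lip 4 mm thick, top 32 mm above the tongue's underside. Taller than the groove: it enters with the bin's front raised about 45 degrees, lip tip leading.
- bin4_mid (a point): Slat bin 4 of up to 4 alike (may be absent): grey open tray 90 (x) by 50 (y) by 50 mm tall, walls 3 mm, 160 g, hooked steel tongue at its +x end. Point: tray centre, 25 mm above the underside, z up. Starts upright on the counter, tongue roughly away from the robot. Seated, it is level, tongue on the lower slat's edge, back face against the lower slat, lip behind the upper slat.
- bin4_lip (a point): Top centre of bin 4's lip, 53.5 mm towards +x and 53 mm above the tray centre, bin's axes. The tongue, 40 mm wide, 4 mm thick, top level with the rim, leaves the back face (x=45 mm), and 6.5 mm behind it turns up into a lip 4 mm thick, top 32 mm above the tongue's underside. Taller than the groove: it enters with the bin's front raised about 45 degrees, lip tip leading.
- spice1_mid (a point): Spice jar 1 of up to 3 alike (may be absent): amber glass, 36 mm across, with a steel twist cap 38 mm across (the top 22 mm), 94 mm tall in all, 140 g, standing upright on the counter. The point is at its centre, half-way up (47 mm above its foot), z up. In a bin it stands on the 3 mm floor; each jar can have a bin of its own.
- spice2_mid (a point): Spice jar 2 of up to 3 alike (may be absent): amber glass, 36 mm across, with a steel twist cap 38 mm across (the top 22 mm), 94 mm tall in all, 140 g, standing upright on the counter. The point is at its centre, half-way up (47 mm above its foot), z up. In a bin it stands on the 3 mm floor; each jar can have a bin of its own.
- spice3_mid (a point): Spice jar 3 of up to 3 alike (may be absent): amber glass, 36 mm across, with a steel twist cap 38 mm across (the top 22 mm), 94 mm tall in all, 140 g, standing upright on the counter. The point is at its centre, half-way up (47 mm above its foot), z up. In a bin it stands on the 3 mm floor; each jar can have a bin of its own.
- isolator (a joint): Toggle lever of the isolator: 0 = off (leaning 0.7 rad from upright to the base's -x side), 1.4 rad = on (leaning as far to its +x side). Its 200 g weight makes it fall over to the nearer end stop and stay there; about 2 N at the grip lifts it over the middle (0.7).
- isolator_pivot (a point): Hinge axis of the isolator lever, on a fixed grey block 120 mm (x) by 70 mm (y) by 40 mm tall; the point is 55 mm above the counter, x towards the on side, y along the hinge axis, z up. The steel lever, 12 mm by 16 mm, stands between two cheeks that reach 65 mm above the counter. The pose varies.
- isolator_tip (a point): Centre of the black cross grip at the lever's end, 18 mm thick and 50 mm wide along the hinge axis, 80 mm from the pivot; its top swings through 89 mm above the pivot.
- tumbler1: Thick glass tumbler, 76 mm across, 95 mm tall. Not part of the job. Origin at the centre of its underside.
- tumbler2: Thick glass tumbler, 76 mm across, 95 mm tall. Not part of the job. Origin at the centre of its underside.
- foil_tray: Empty foil tray, 130 by 190 by 40 mm. Not part of the job. Origin at the centre of its underside.
- burger_press: Wooden burger press, disc 110 mm across with a knob, 90 mm tall. Not part of the job. Origin at the centre of its underside.
- pastry_brush: Black pastry brush lying flat, about 190 mm long. Not part of the job. Origin at the centre of its underside, near the middle of its length.
- cap_jar: Large twist cap jar, 84 mm across, 130 mm tall. Not part of the job. Origin at the centre of its underside.
There are look-alikes about, which are no part of the job. What is shaped like the part that bears spice2_mid but purple or red is not meant.

How it is judged:
By the outcome, as a careful person would: the job done as asked, in the order asked, and still so for the second after the job is handed in, with the robot touching nothing.
Of bin1, bin2, bin3, bin4 only 3 to 4 are there at a start; the rules pass over those that are not, and their reading is None.
Of spice1, spice2, spice3 only 2 to 3 are there at a start; the rules pass over those that are not, and their reading is None.
At some moment in a run one of bin1, bin2, bin3, bin4 may be knocked a few centimetres aside while the robot is not near it.
It also fails if it takes over 210 s, if anything falls off the work surface, if the arm or the gripper's body presses on something with over 40 N, if the wrist force passes 120 N, or if a joint passes its speed limit or range.

### The arm

A 7-joint arm with a two-finger parallel gripper is mounted at the origin on the work surface. World frame = base frame: x ahead of the robot, y to its left, z up, the work surface at z = 0. Lengths are in m, angles in rad, forces in N, time in s.
With the tool pointing down it reaches from about 0.4 to 0.85 m from the base axis. Payload 10.4 kg.
Tool frame: the origin (TCP) lies at the very end of the fingers, on their centre line; the grasp point (between the pads) lies 19 mm behind it (manip.grip_point_offset is the distance from the TCP to the grasp point, in m); z points along the fingers, y is the line along which they close (so a half turn about z gives the same grasp; the last joint's range is limited). The gripper opens to 85 mm and grips with 20 to 120 N. Pads are 22 mm wide; open, the fingers measure 114 mm over their backs; the gripper's body (76 mm by 85 mm) begins 54 mm behind the grasp point. The pads swing forward as they close: fully open they stand 13 mm farther back than shut.
Start: joints at [1.235, 0.332, -0.065, 1.46, 0.022, 1.35, -0.088], TCP at [0.192, -0.595, 0.231] pointing down, gripper open.
Joint ranges: [-2.6, 2.6], [-0.5, 2.12], [-1.47, 1.34], [0.16, 2.42], [-1.27, 4.41], [0.06, 2.06], [-2.6, 2.6]. Speed limits (rad/s): [2.22, 2.22, 2.79, 2.79, 3.14, 3.14, 3.14].

### API

Orientations are given as a unit quaternion [x, y, z, w].
In Python, from workcell import manip gives the robot as it stands. The module is installed in compiled form; this text tells all that it offers.
- The arm moves only by the shell command python3 -m inch 'ROWS' [OPENING] [FORCE]. ROWS is JSON, a list of rows, each a list of 2 entries, a list of its own where there are three numbers: the shift along the tool's x, y, z each as a share of 0.08 m, from -1 to 1, then the turn, a rotation vector about the tool's x, y, z each as a share of 45 degrees, from -1 to 1. A call has exactly 10 rows; each row is the pose to reach, as a shift and turn from the pose commanded when the call began, along the tool's axes at that moment; what a row does not reach only later rows make up. A row lasts 1/10 s, in which the tool goes at most 50 mm and 8.59 degrees, less where a joint would pass 70% of its speed; a pose out of reach is approached as far as the arm can. A call with a number of a shift or a turn outside -1 to 1 is refused whole. A call with a gripper value outside its range is refused whole. OPENING is the opening, from 0 (shut) to 1 (fully open), set as the call begins (- or left out, the last holds). The fingers move at their own pace and stop on an object; FORCE is the grip in N (left out, the last holds). Time passes only in rows, so rows that repeat a pose let the fingers close, or fill a call up. It gives the time, the measured TCP pose, the force, the opening and the grip force at its end, in the units of the state.
- manip.get_obs(): the state, without advancing time (a new reading comes with each control period).
- manip.camera(name): name is "side" or "top"; returns the picture (480x640x3 uint8, red, green, blue); there is no depth.
- manip.camera_params(name): a dict with "fov_y" (degrees; the focal length in pixels is half the picture's height over the tangent of half this angle, whatever the lens; pixels are square), "cx", "cy" (the principal point, pixels), "camera_from_world" (4x4, takes a point from world to camera coordinates). Camera axes: x right, y up, looking along -z (the intrinsics and any distortion apply to the point x, -y, -z); pixel columns grow to the right and rows downward; lengths in m; the calibration is good to about 2 mm. A picture is of the moment at which its call begins. camera_params takes no time and is no camera call.
- manip.hand_in(): hands the job in; it is judged then, once.
The state is a dict: "clock": time; "joint_pos": joint angles; "joint_velocities": joint speeds; "tau": joint torques, N m; "position": TCP position; "ee_rot": TCP orientation; "ft_force": force on the tool from outside, world axes, zero at the start; "torque": the same for the moment, N m; "grip_width": opening from 0.0 (shut) to 1.0 (fully open); "grasp_force": force on a finger pad.
Only numpy, scipy, OpenCV 4.12 (cv2) and the standard library are available. Lean on these libraries where they do the work, as an engineer would, in place of code of your own. Each camera call takes 0.05 s, during which the arm holds its last target. There are 200 camera calls.

## Working session

There is one attempt and no reset: what is moved stays moved. The work goes in short steps, Python scripts to look and compute and a shell command to move; the robot and the scene stay as the last step left them, time stands still between calls to the robot, and variables do not carry over. Pictures are saved under pics/ and viewed, at most 14 in all, crops included, and the job is handed in when it is done.

```bash
mkdir -p pics && ls
python3 - <<'E'
from workcell import manip
import cv2,numpy as np
np.set_printoptions(precision=4,suppress=True)
for n in("side","top"):
    im=manip.camera(n); cv2.imwrite(f"pics/{n}0.png",im[:,:,::-1]); p=manip.camera_params(n); print(n,p)
print(manip.get_obs(), manip.grip_point_offset)
E
```

```text
pics
side {'fov_y': 50.920274903309625, 'cx': 317.5007341720951, 'cy': 243.15582032889273, 'camera_from_world': array([[-0.9875, -0.1574,  0.0089,  0.4995],
       [ 0.0864, -0.4934,  0.8655, -0.148 ],
       [-0.1319,  0.8554,  0.5008, -1.2787],
       [ 0.    ,  0.    ,  0.    ,  1.    ]])}
top {'fov_y': 43.40358310301234, 'cx': 319.29118025408235, 'cy': 231.67133412712457, 'camera_from_world': array([[ 0.0062, -0.9999, -0.0093, -0.0113],
       [ 0.982 ,  0.0043,  0.1886, -0.5018],
       [-0.1886, -0.0103,  0.982 , -1.6513],
       [ 0.    ,  0.    ,  0.    ,  1.    ]])}
{'clock': 0.1, 'joint_pos': array([ 1.2354,  0.3328, -0.0647,  1.4609,  0.0216,  1.3499, -0.0885]), 'joint_velocities': array([ 0.0002, -0.0023, -0.0001, -0.0004,  0.0013,  0.0007, -0.0003]), 'tau': array([  0.0027, -62.6744,   0.0505, -39.2431,   0.0166,   0.007 ,
         0.    ]), 'position': array([ 0.1922, -0.5944,  0.2306]), 'ee_rot': array([ 0.9878,  0.1558, -0.0001, -0.0006]), 'ft_force': array([-0.3439,  0.8482,  0.1081]), 'torque': array([-0.0266, -0.0024, -0.0381]), 'grasp_force': 0.0, 'grip_width': 1.0031094319866665} 0.0187
```

View pics/top0.png

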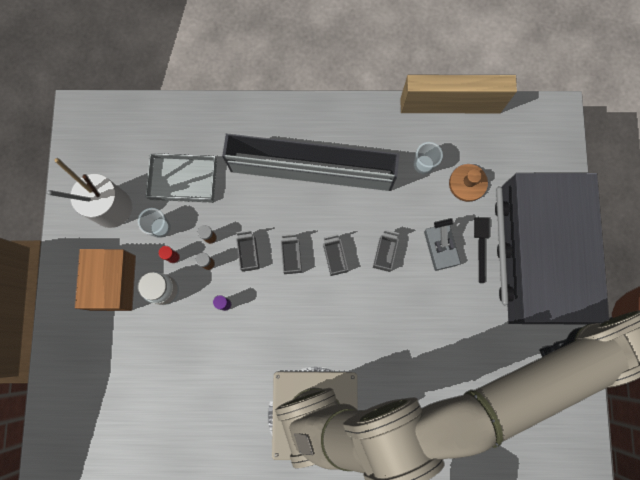

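View pics/side0.png

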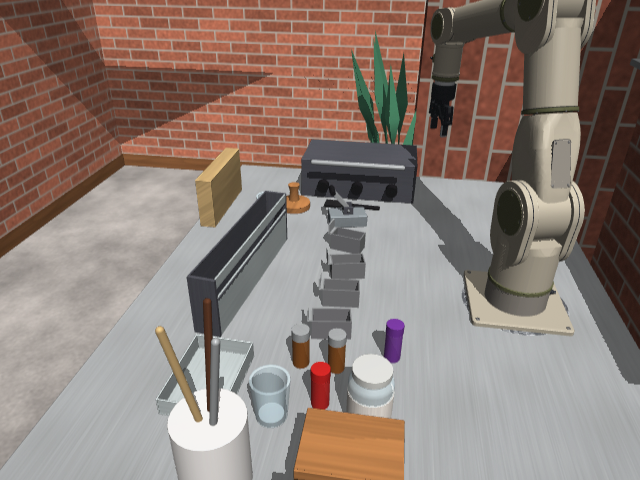

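Candidates in the top view:
- **Bins:** grey trays at (248,252), (291,254), (337,255), (386,252). All four are present.
- **Jars:** steel-capped at (205,233) and (205,261), amber in the side view at (300,345) and (337,350). The look-alikes are red (168,254) and purple (221,302), which I leave alone.
- **Isolator:** grey block at (443,245).
- **Stand:** from (225,145) to (396,185).

I'll check these in one close crop.

```bash
cat > h.py <<'E'
from workcell import manip
import cv2,numpy as np
from scipy.spatial.transform import Rotation as R
np.set_printoptions(precision=4,suppress=True)
P={n:manip.camera_params(n) for n in("side","top")}
def f(n): return 240/np.tan(np.radians(P[n]["fov_y"])/2)
def ray(n,u,v):
    p=P[n];M=p["camera_from_world"];d=np.array([(u-p["cx"])/f(n),-(v-p["cy"])/f(n),-1.])
    return -M[:3,:3].T@M[:3,3], M[:3,:3].T@d
def onz(n,u,v,z):
    o,d=ray(n,u,v);return o+d*(z-o[2])/d[2]
def tri(a,b):  # (u,v) side, (u,v) top
    o1,d1=ray("side",*a);o2,d2=ray("top",*b)
    s=np.linalg.lstsq(np.c_[d1,-d2],o2-o1,rcond=None)[0]
    p,q=o1+s[0]*d1,o2+s[1]*d2;return (p+q)/2,np.linalg.norm(p-q)
def pix(n,x):
    p=P[n];c=p["camera_from_world"]@np.r_[x,1];return np.array([p["cx"]+f(n)*c[0]/-c[2],p["cy"]-f(n)*c[1]/-c[2]])
def crop(n,name,x0,y0,x1,y1,k):
    im=manip.camera(n)[:,:,::-1];c=cv2.resize(im[y0:y1,x0:x1],None,fx=k,fy=k,interpolation=cv2.INTER_CUBIC)
    cv2.imwrite(f"pics/{name}.png",c);return im
E
python3 - <<'E'
from h import *
a=cv2.imread("pics/top0.png")[130:325,190:470];b=cv2.imread("pics/side0.png")[185:385,190:400]
a=cv2.resize(a,None,fx=2.85,fy=2.85,interpolation=cv2.INTER_CUBIC)
cv2.imwrite("pics/c1.png",a)
cv2.imwrite("pics/c2.png",cv2.resize(b,None,fx=3,fy=3,interpolation=cv2.INTER_CUBIC))
E
```

```text
(no output)
```

View pics/c1.png

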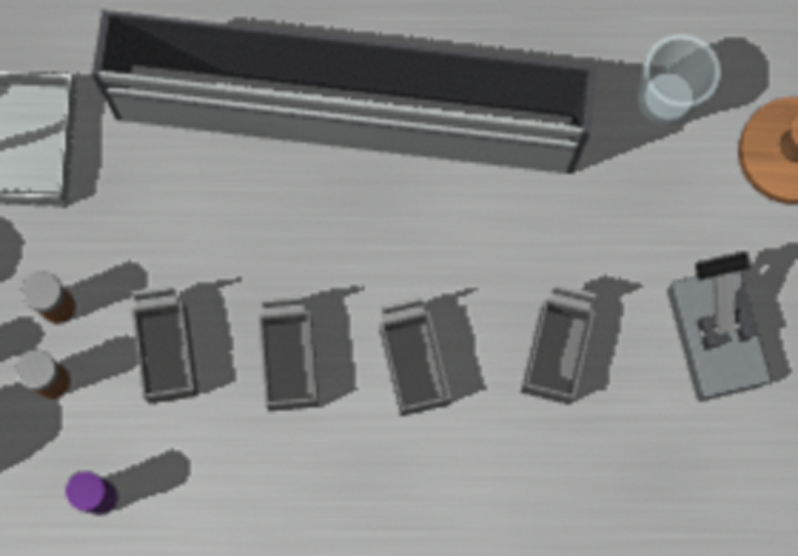

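View pics/c2.png

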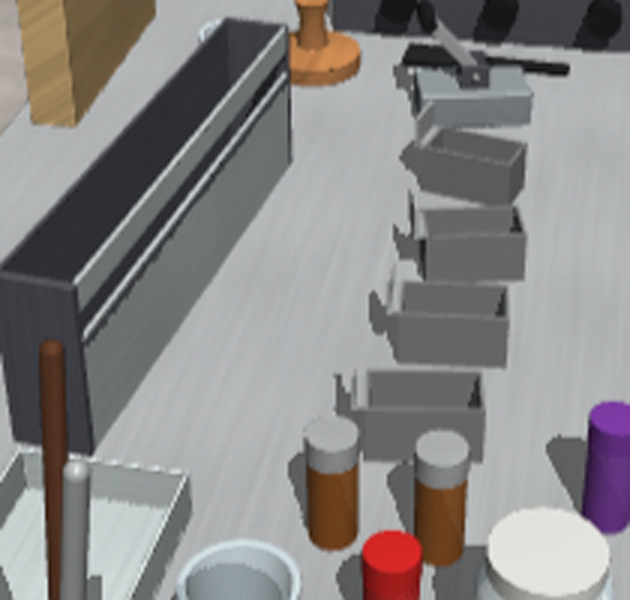

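c1 shows four grey bins with tongues away from the robot, two steel-capped amber jars at (45,292) and (40,371), and the isolator's grip at (722,264), leaning away from the robot. c2 agrees and shows the open groove. Next I turn these into positions.

Run:
```python
from h import *
t=lambda u,v:(190+u/2.85,130+v/2.85)
s=lambda u,v:(190+u/3,185+v/3)
T=lambda u,v,z:onz("top",*t(u,v),z)
S=lambda u,v,z:onz("side",*s(u,v),z)
print("stand top L/R top",T(100,76,.154),T(583,130,.154)," bottom",T(115,117,0),T(573,171,0), "groove edge",T(110,92,.105),T(578,144,.105))
print("stand side: top near/far",S(75,285,.154),S(288,30,.154)," bottom near",S(92,452,0),"far",S(290,163,0),"groove",S(85,340,.105),S(285,75,.105))
for i,c in enumerate([[(136,305),(180,300),(197,394),(148,402)],[(261,317),(307,311),(317,403),(266,409)],[(383,323),(427,308),(451,401),(402,413)],[(548,300),(594,310),(573,402),(523,391)]]):
    w=np.array([T(*p,.05) for p in c]);b=w[:2].mean(0);f_=w[2:].mean(0);d=b-f_
    print("bin",i+1,w.mean(0),"len",np.linalg.norm(d),"wid",np.linalg.norm(w[0]-w[1]),np.linalg.norm(w[2]-w[3]),"yaw",np.degrees(np.arctan2(d[1],d[0])))
for n,a,b in(("j1",(45,291),(332,433)),("j2",(40,370),(442,447))):
    print(n,T(*a,.094),S(*b,.094),tri(s(*b),t(*a)))
g=T(722,264,.055+.0612+.007);print("grip",T(697,266,.12),T(749,260,.12),"block corners z.04",[T(*p,.04) for p in((668,285),(742,268),(771,383),(699,401))],"pivot",T(728,330,.06))
print("grip tri",tri(s(428,17),t(722,266)))
```

```text
stand top L/R top [0.687  0.2465 0.154 ] [ 0.6355 -0.2107  0.154 ]  bottom [0.6925 0.2562 0.    ] [ 0.6364 -0.2179  0.    ] groove edge [0.6866 0.2447 0.105 ] [ 0.6356 -0.2114  0.105 ]
stand side: top near/far [0.6893 0.2506 0.154 ] [ 0.6316 -0.2013  0.154 ]  bottom near [0.6906 0.2507 0.    ] far [ 0.6354 -0.2124  0.    ] groove [0.6869 0.2493 0.105 ] [ 0.6358 -0.2021  0.105 ]
bin 1 [0.4403 0.1905 0.05  ] len 0.09625135639841069 wid 0.043642911736914904 0.04836373277439712 yaw 10.14974732509637
bin 2 [0.4312 0.0701 0.05  ] len 0.09146785547713039 wid 0.04566376722743595 0.05003627967401321 yaw 5.474750260392959
bin 3 [ 0.4306 -0.0553  0.05  ] len 0.0928473484947851 wid 0.0458522009295227 0.0492046524112001 yaw 13.15890968271507
bin 4 [ 0.4416 -0.1962  0.05  ] len 0.09384183533206639 wid 0.046129274941739566 0.04967194399950401 yaw -14.7200209524417
j1 [0.4904 0.3023 0.094 ] [0.4924 0.3088 0.094 ] (array([0.4924, 0.3034, 0.0892]), np.float64(0.0021706761598993614))
j2 [0.4136 0.3039 0.094 ] [0.4165 0.3107 0.094 ] (array([0.4157, 0.305 , 0.0889]), np.float64(0.002760233863731276))
grip [ 0.5123 -0.3202  0.12  ] [ 0.5183 -0.3695  0.12  ] block corners z.04 [array([ 0.5095, -0.3056,  0.04  ]), array([ 0.527 , -0.3795,  0.04  ]), array([ 0.412 , -0.4039,  0.04  ]), array([ 0.3939, -0.3329,  0.04  ])] pivot [ 0.4611 -0.3595  0.06  ]
grip tri (array([ 0.5136, -0.3451,  0.1137]), np.float64(4.677034836644039e-05))
```

```bash
cat >> h.py <<'E'
def down(yaw,tilt=0): # tool pose: x=heading yaw(deg), tilt>0: bin-front-raised sense (hand leans away)
    return R.from_euler("z",yaw,degrees=True)*R.from_euler("y",tilt,degrees=True)*R.from_euler("x",180,degrees=True)
def go(pos,rot,per=None):
    o=manip.get_obs();r=R.from_quat(o["ee_rot"]);p=np.array(o["position"])
    print("t",round(o["clock"],1),"at",p,"F",o["ft_force"],"grip",round(o["grip_width"],3),o["grasp_force"],"q",np.array(o["joint_pos"]))
    print("shift",r.inv().apply(np.array(pos)-p)/.08,"turn",np.degrees((r.inv()*rot).as_rotvec())/45)
E
A='[[[0.1,-0.03,0],[0,0,0]],[[0.2,-0.06,0],[0,0,0]],[[0.3,-0.1,0],[0,0,0]],[[0.4,-0.13,0],[0,0,0]],[[0.5,-0.16,0],[0,0,0]],[[0.6,-0.2,0],[0,0,0]],[[0.7,-0.23,0],[0,0,0]],[[0.8,-0.26,0],[0,0,0]],[[0.9,-0.3,0],[0,0,0]],[[1,-0.33,0],[0,0,0]]]'; unset A
python3 -m inch '[[[0.1,-0.03,0],[0,0,0]],[[0.2,-0.06,0],[0,0,0]],[[0.3,-0.1,0],[0,0,0]],[[0.4,-0.13,0],[0,0,0]],[[0.5,-0.16,0],[0,0,0]],[[0.6,-0.2,0],[0,0,0]],[[0.7,-0.23,0],[0,0,0]],[[0.8,-0.26,0],[0,0,0]],[[0.9,-0.3,0],[0,0,0]],[[1,-0.33,0],[0,0,0]]]' 0 60
python3 -m inch '[[[0.2,-0.06,0],[0,0,0]],[[0.4,-0.13,0],[0,0,0]],[[0.6,-0.2,0],[0,0,0]],[[0.8,-0.26,0],[0,0,0]],[[1,-0.33,0],[0,0,0]],[[1,-0.33,0],[0,0,0]],[[1,-0.33,0],[0,0,0]],[[1,-0.33,0],[0,0,0]],[[1,-0.33,0],[0,0,0]],[[1,-0.33,0],[0,0,0]]]'
python3 -c "
from h import *
go([.5435,-.337,.2],down(12.6))"
```

```text
clock: 1.1
position: [0.2609, -0.5445, 0.2313]
ee_rot: [0.988, 0.156, 0.0, 0.0]
ft_force: [0.3, 0.6, -0.5]
grip_width: -0.002
grasp_force: 0.0
clock: 2.1
position: [0.3277, -0.4956, 0.2313]
ee_rot: [0.988, 0.155, -0.0, 0.0]
ft_force: [0.5, -0.9, 0.3]
grip_width: 0.002
grasp_force: 0.0
t 2.1 at [ 0.3277 -0.4956  0.2313] F [ 0.5344 -0.8852  0.2505] grip 0.002 0.0 q [ 1.0402  0.2701 -0.1584  1.5412  0.0435  1.3336 -0.3819]
shift [ 3.1754 -1.0604  0.3907] turn [0.0001 0.0002 0.1169]
```

```bash
python3 -m inch '[[[0.1,-0.03,0],[0,0,0]],[[0.2,-0.06,0],[0,0,0]],[[0.3,-0.1,0],[0,0,0]],[[0.4,-0.13,0],[0,0,0]],[[0.5,-0.17,0],[0,0,0]],[[0.6,-0.2,0],[0,0,0]],[[0.7,-0.23,0],[0,0,0]],[[0.8,-0.26,0],[0,0,0]],[[0.9,-0.3,0],[0,0,0]],[[1,-0.33,0],[0,0,0]]]' >/dev/null
python3 -m inch '[[[0.1,-0.03,0],[0,0,0]],[[0.2,-0.06,0],[0,0,0]],[[0.3,-0.1,0],[0,0,0]],[[0.4,-0.13,0],[0,0,0]],[[0.5,-0.17,0],[0,0,0]],[[0.6,-0.2,0],[0,0,0]],[[0.7,-0.23,0],[0,0,0]],[[0.8,-0.26,0],[0,0,0]],[[0.9,-0.3,0],[0,0,0]],[[1,-0.33,0],[0,0,0]]]' >/dev/null
python3 -m inch '[[[0.1,-0.04,0],[0,0,0.01]],[[0.2,-0.08,0],[0,0,0.02]],[[0.3,-0.12,0],[0,0,0.03]],[[0.4,-0.16,0],[0,0,0.05]],[[0.5,-0.2,0],[0,0,0.06]],[[0.6,-0.24,0],[0,0,0.07]],[[0.7,-0.28,0],[0,0,0.08]],[[0.8,-0.32,0],[0,0,0.1]],[[0.9,-0.36,0],[0,0,0.11]],[[1,-0.4,0],[0,0,0.12]]]' >/dev/null
python3 - <<'E'
from h import *
crop("side","s3",270,90,450,270,3.3)
go([.5435,-.337,.105],down(12.6))
E
```

```text
t 5.2 at [ 0.5323 -0.3387  0.2313] F [ 0.7687  1.4835 -0.5706] grip -0.001 0.0 q [ 0.7052  0.3596 -0.2745  1.4332  0.0967  1.3619 -0.924 ]
shift [0.14   0.0101 1.5784] turn [-0.0007 -0.001  -0.0007]
```

View pics/s3.png

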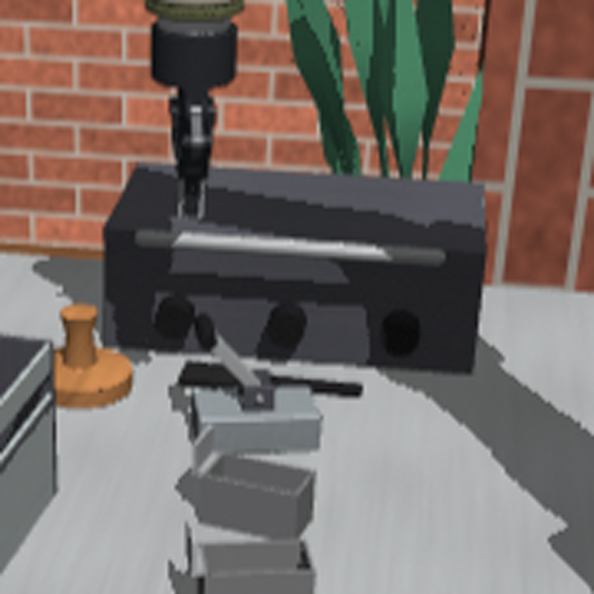

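The fingers stand above and just beyond the grip, which is at crop (205,330). I'll go down behind it and sweep toward the robot.

```bash
python3 -m inch '[[[0.2,0.01,0],[0,0,0]],[[0.2,0.01,0.1],[0,0,0]],[[0.2,0.01,0.2],[0,0,0]],[[0.2,0.01,0.3],[0,0,0]],[[0.2,0.01,0.4],[0,0,0]],[[0.2,0.01,0.5],[0,0,0]],[[0.2,0.01,0.6],[0,0,0]],[[0.2,0.01,0.7],[0,0,0]],[[0.2,0.01,0.8],[0,0,0]],[[0.2,0.01,0.9],[0,0,0]]]'
python3 -m inch '[[[0,0,0.1],[0,0,0]],[[0,0,0.2],[0,0,0]],[[0,0,0.3],[0,0,0]],[[0,0,0.4],[0,0,0]],[[0,0,0.5],[0,0,0]],[[0,0,0.6],[0,0,0]],[[0,0,0.65],[0,0,0]],[[0,0,0.68],[0,0,0]],[[0,0,0.68],[0,0,0]],[[0,0,0.68],[0,0,0]]]'
python3 -m inch '[[[-0.08,0,0],[0,0,0]],[[-0.16,0,0],[0,0,0]],[[-0.25,0,0],[0,0,0]],[[-0.33,0,0],[0,0,0]],[[-0.42,0,0],[0,0,0]],[[-0.5,0,0],[0,0,0]],[[-0.58,0,0],[0,0,0]],[[-0.66,0,0],[0,0,0]],[[-0.74,0,0],[0,0,0]],[[-0.8,0,0],[0,0,0]]]'
python3 -m inch '[[[-0.06,0,0],[0,0,0]],[[-0.12,0,0],[0,0,0]],[[-0.18,0,0],[0,0,0]],[[-0.24,0,0],[0,0,0]],[[-0.3,0,0],[0,0,0]],[[-0.36,0,0],[0,0,0]],[[-0.42,0,0],[0,0,0]],[[-0.48,0,0],[0,0,0]],[[-0.54,0,0],[0,0,0]],[[-0.6,0,0],[0,0,0]]]'
python3 -m inch '[[[0,0,-0.1],[0,0,0]],[[0,0,-0.2],[0,0,0]],[[0,0,-0.3],[0,0,0]],[[0,0,-0.4],[0,0,0]],[[0,0,-0.5],[0,0,0]],[[0,0,-0.6],[0,0,0]],[[0,0,-0.7],[0,0,0]],[[0,0,-0.8],[0,0,0]],[[0,0,-0.9],[0,0,0]],[[0,0,-1],[0,0,0]]]' 1
python3 -c "
from h import *
crop('side','s4',270,90,450,270,3.3)
im=crop('top','t4',190,130,470,325,2.85)
go([.44,-.196,.2],down(-14.7,-20))"
```

```text
clock: 6.15
position: [0.5464, -0.338, 0.1587]
ee_rot: [0.994, 0.109, 0.0, 0.0]
ft_force: [0.6, -0.4, 0.5]
grip_width: -0.005
grasp_force: 0.0
clock: 7.15
position: [0.5466, -0.3381, 0.1053]
ee_rot: [0.994, 0.109, 0.0, 0.0]
ft_force: [-0.4, -0.1, -0.1]
grip_width: -0.003
grasp_force: 0.0
clock: 8.15
position: [0.483, -0.3521, 0.1048]
ee_rot: [0.994, 0.109, -0.0, -0.0]
ft_force: [0.3, 0.4, -0.6]
grip_width: 0.002
grasp_force: 0.1
clock: 9.15
position: [0.4384, -0.362, 0.1054]
ee_rot: [0.994, 0.109, 0.002, 0.0]
ft_force: [12.0, 1.9, 0.8]
grip_width: -0.001
grasp_force: 5.1
clock: 10.15
position: [0.4371, -0.3623, 0.1856]
ee_rot: [0.994, 0.109, 0.0, 0.0]
ft_force: [-0.4, -0.8, 1.1]
grip_width: 0.996
grasp_force: 0.0
t 10.2 at [ 0.4376 -0.3626  0.1863] F [ 0.9735 -0.5392 -0.8533] grip 1.002 0.0 q [ 0.8323  0.2493 -0.2575  1.6671  0.0669  1.2318 -0.792 ]
shift [ 0.4816 -2.0263 -0.1739] turn [-0.104   0.4341  0.599 ]
```

View pics/s4.png

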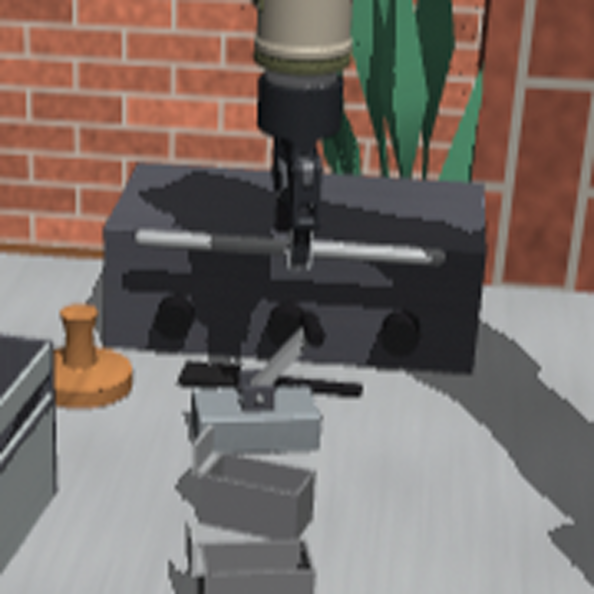

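The isolator now leans toward the robot, so it is off (grip at crop (313,330)). Next is bin 4.

```bash
cat >> h.py <<'E'
def tcp_bin(c,yaw,tilt=0,back=0,gx=0.,gz=-.013,ttilt=-30):
    """TCP pose holding a bin (centre c, yaw, front-raise tilt deg), held at bin-frame TCP point (gx,gz), tool at ttilt rel. to bin"""
    B=R.from_euler("z",yaw,degrees=True)*R.from_euler("y",tilt,degrees=True)
    r=down(yaw,tilt+ttilt);return np.array(c)+B.apply([gx,0,gz])-back*r.apply([0,0,1]),r
E
python3 -c "
from h import *
go(*tcp_bin([.4398,-.1957,.025],-14.7,back=.15))"
```

```text
t 10.2 at [ 0.4376 -0.3626  0.1863] F [ 0.9735 -0.5392 -0.8533] grip 1.002 0.0 q [ 0.8323  0.2493 -0.2575  1.6671  0.0669  1.2318 -0.792 ]
shift [-0.3545 -2.4605  0.5507] turn [-0.1568  0.652   0.5913]
```

```bash
python3 -m inch '[[[0,-0.1,0],[0,0,0]],[[0,-0.2,0],[0,0,0]],[[0,-0.3,0],[0,0,0]],[[0,-0.4,0],[0,0,0]],[[0,-0.5,0],[0,0,0]],[[0,-0.6,0],[0,0,0]],[[0,-0.7,0],[0,0,0]],[[0,-0.8,0],[0,0,0]],[[0,-0.9,0],[0,0,0]],[[0,-1,0],[0,0,0]]]' >/dev/null
python3 -m inch '[[[-0.03,-0.1,0],[-0.01,0.06,0.06]],[[-0.07,-0.2,0],[-0.03,0.13,0.12]],[[-0.1,-0.3,0],[-0.05,0.2,0.18]],[[-0.14,-0.4,0],[-0.06,0.26,0.24]],[[-0.17,-0.5,0],[-0.08,0.32,0.3]],[[-0.2,-0.6,0],[-0.09,0.39,0.36]],[[-0.24,-0.7,0],[-0.11,0.46,0.42]],[[-0.28,-0.8,0],[-0.13,0.52,0.48]],[[-0.31,-0.9,0],[-0.14,0.59,0.54]],[[-0.35,-1,0.2],[-0.157,0.652,0.59]]]' >/dev/null
python3 -c "
from h import *
go(*tcp_bin([.4398,-.1957,.025],-14.7,back=0))"
```

```text
t 12.2 at [ 0.3757 -0.2125  0.1707] F [ 0.2791  0.1662 -0.3417] grip 0.999 0.0 q [ 0.8294 -0.406  -0.26    2.3996 -0.4181  0.6647 -0.9955]
shift [-0.3759 -0.4083  2.0771] turn [ 0.0014 -0.0052 -0.0012]
```

```bash
python3 -m inch '[[[0,-0.1,0.1],[0,0,0]],[[0,-0.2,0.2],[0,0,0]],[[0,-0.3,0.3],[0,0,0]],[[0,-0.4,0.4],[0,0,0]],[[-0.06,-0.41,0.5],[0,0,0]],[[-0.12,-0.41,0.6],[0,0,0]],[[-0.2,-0.41,0.7],[0,0,0]],[[-0.26,-0.41,0.8],[0,0,0]],[[-0.32,-0.41,0.9],[0,0,0]],[[-0.37,-0.41,1],[0,0,0]]]' >/dev/null
python3 -m inch '[[[0,0,0],[0,0,0]],[[0,0,0.05],[0,0,0]],[[0,0,0.1],[0,0,0]],[[0,0,0.15],[0,0,0]],[[0,0,0.2],[0,0,0]],[[0,0,0.2],[0,0,0]],[[0,0,0.2],[0,0,0]],[[0,0,0.2],[0,0,0]],[[0,0,0.2],[0,0,0]],[[0,0,0.2],[0,0,0]]]'
python3 - <<'E'
from h import *
a=manip.camera("top")[150:310,300:460,::-1];b=manip.camera("side")[90:270,270:450,::-1]
k=lambda z:cv2.resize(z,(400,400),interpolation=cv2.INTER_CUBIC)
cv2.imwrite("pics/m5.png",np.hstack([k(a),k(b)]))
go(*tcp_bin([.4398,-.1957,.025],-14.7,back=0))
E
```

```text
clock: 14.25
position: [0.4158, -0.1928, 0.076]
ee_rot: [0.96, -0.123, 0.25, 0.03]
ft_force: [0.3, -0.1, 0.2]
grip_width: 1.0
grasp_force: 0.0
t 14.3 at [ 0.4159 -0.1928  0.076 ] F [-0.366  -0.0944  1.1279] grip 1.0 0.0 q [ 1.9297 -0.4427 -1.3391  2.4113 -1.154   0.6085 -0.4066]
shift [-0.1293 -0.0371  0.8441] turn [-0.0051  0.0177  0.0009]
```

View pics/m5.png

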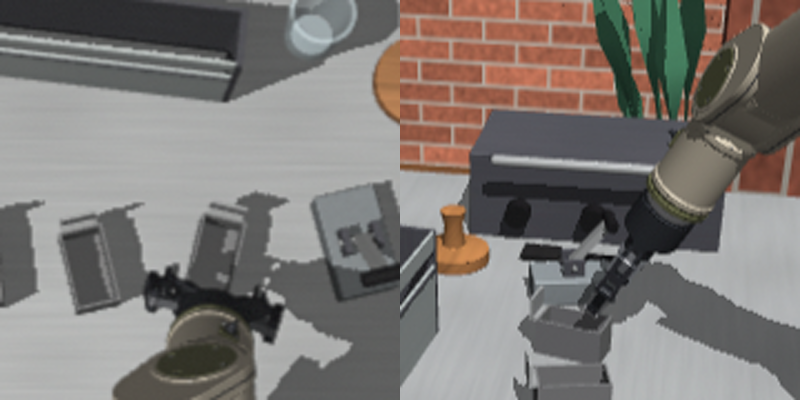

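The fingers straddle bin 4, at left crop (215,250), from the front. The elbow is near its joint limits, though, so I'll use a steeper tool (15° instead of 30°) and grip nearer the bin's front.

```bash
sed -i 's/gx=0.,gz=-.013,ttilt=-30/gx=-.017,gz=-.013,ttilt=-15/' h.py
python3 -c "
from h import *
go(*tcp_bin([.4398,-.1957,.025],-14.7,back=.07))"
```

```text
t 14.3 at [ 0.4159 -0.1928  0.076 ] F [-0.366  -0.0944  1.1279] grip 1.0 0.0 q [ 1.9297 -0.4427 -1.3391  2.4113 -1.154   0.6085 -0.4066]
shift [-0.1001 -0.0409 -0.1079] turn [-0.005  -0.3157  0.0016]
```

```bash
python3 -m inch '[[[-0.01,0,-0.01],[0,-0.04,0]],[[-0.02,-0.01,-0.02],[0,-0.08,0]],[[-0.03,-0.01,-0.03],[0,-0.12,0]],[[-0.04,-0.02,-0.04],[0,-0.16,0]],[[-0.05,-0.02,-0.05],[0,-0.2,0]],[[-0.06,-0.03,-0.06],[0,-0.24,0]],[[-0.08,-0.04,-0.08],[0,-0.28,0]],[[-0.1,-0.04,-0.1],[0,-0.32,0]],[[-0.1,-0.04,-0.1],[0,-0.32,0]],[[-0.1,-0.04,-0.1],[0,-0.32,0]]]'
python3 -c "
from h import *
go(*tcp_bin([.4398,-.1957,.025],-14.7,back=0))"
```

```text
clock: 15.35
position: [0.403, -0.1853, 0.0821]
ee_rot: [0.983, -0.126, 0.129, 0.015]
ft_force: [0.2, 0.8, 0.2]
grip_width: 1.002
grasp_force: 0.0
t 15.3 at [ 0.403  -0.1853  0.0821] F [0.1711 0.7952 0.227 ] grip 1.002 0.0 q [ 2.0845 -0.4992 -1.4681  2.2444 -0.8132  0.8493 -0.7341]
shift [0.0295 0.0115 0.9154] turn [-0.0038  0.0004  0.0023]
```

```bash
python3 -m inch '[[[0,0,-0.1],[0,0,0]],[[0,0,-0.2],[0,0,0]],[[0,0,-0.3],[0,0,0]],[[0,0,-0.4],[0,0,0]],[[0,0,-0.5],[0,-0.06,0]],[[0.1,0,-0.6],[0,-0.12,0]],[[0.2,0,-0.7],[0,-0.18,0]],[[0.3,0,-0.8],[0,-0.24,0]],[[0.4,0,-0.9],[0,-0.3,0]],[[0.5,0,-1],[0,-0.33,0]]]'
python3 -c "
from h import *
print(manip.get_obs()['joint_pos'])"
python3 -m inch '[[[0.1,0,0],[0,0,0]],[[0.2,0,0],[0,0,0]],[[0.3,0,0],[0,0,0]],[[0.4,0,0],[0,0,0]],[[0.5,0,0],[0,0,0]],[[0.5,0,0],[0,0,0]],[[0.5,0,0],[0,0,0]],[[0.5,0,0],[0,0,0]],[[0.5,0,0],[0,0,0]],[[0.5,0,0],[0,0,0]]]'
python3 -c "
from h import *
go(*tcp_bin([.4398,-.1957,.025],-14.7,back=0))"
```

```text
clock: 16.35
position: [0.4007, -0.181, 0.1817]
ee_rot: [0.992, -0.127, 0.01, 0.002]
ft_force: [0.0, 0.2, -0.4]
grip_width: 1.001
grasp_force: 0.0
[ 2.1488 -0.4991 -1.4681  1.9539 -0.5309  1.2672 -0.9664]
clock: 17.35
position: [0.4161, -0.181, 0.1944]
ee_rot: [0.992, -0.127, 0.021, 0.005]
ft_force: [-0.6, 0.3, -0.8]
grip_width: 0.999
grasp_force: 0.0
t 17.4 at [ 0.4161 -0.181   0.1944] F [-0.5952  0.2579 -0.8292] grip 0.999 0.0 q [ 2.1464 -0.499  -1.4681  1.9235 -0.5361  1.2724 -0.9822]
shift [0.0217 0.0928 2.2838] turn [0.005  0.2785 0.0037]
```

The IK let joints 2 and 3 drift to their limits. I'll fit a kinematic model from the logged poses to find a motion that frees the elbow.

```bash
cat > kin.py <<'E'
from h import *
import itertools
D=[([1.2354,.3328,-.0647,1.4609,.0216,1.3499,-.0885],[.1922,-.5944,.2306],R.from_quat([.9878,.1558,-.0001,-.0006])),
([.7052,.3596,-.2745,1.4332,.0967,1.3619,-.924],[.5323,-.3387,.2313],down(12.6)),
([.8323,.2493,-.2575,1.6671,.0669,1.2318,-.792],[.4376,-.3626,.1863],down(12.6)),
([.8294,-.406,-.26,2.3996,-.4181,.6647,-.9955],[.3757,-.2125,.1707],down(-14.7,-29.8)),
([1.9297,-.4427,-1.3391,2.4113,-1.154,.6085,-.4066],[.4159,-.1928,.076],R.from_quat([.96,-.123,.25,.03])),
([2.0845,-.4992,-1.4681,2.2444,-.8132,.8493,-.7341],[.403,-.1853,.0821],R.from_quat([.983,-.126,.129,.015])),
([2.1464,-.499,-1.4681,1.9235,-.5361,1.2724,-.9822],[.4161,-.181,.1944],R.from_quat([.992,-.127,.021,.005]))]
def rots(q,s):
    z=lambda a:R.from_euler("z",a);y=lambda a:R.from_euler("y",a)
    r1=z(-q[0])*y(q[1]);r2=r1*z(s[0]*q[2])*y(q[3]);r3=r2*z(s[1]*q[4])*y(q[5]);return z(-q[0]),r1,r1*z(s[0]*q[2]),r2,r2*z(s[1]*q[4]),r3,r3*z(s[2]*q[6])
if __name__=="__main__":
  for s in itertools.product([1,-1],repeat=3):
    C=[(rots(q,s)[-1].inv()*r) for q,p,r in D];m=R.concatenate(C).mean()
    e=max(np.degrees((m.inv()*c).magnitude()) for c in C)
    A=[];b=[]
    for q,p,r in D:
        k=rots(q,s);A.append(np.hstack([np.eye(3)[:,2:],k[0].as_matrix()[:,:1],k[1].as_matrix()[:,::2],k[2].as_matrix()[:,:1],k[3].as_matrix()[:,::2],k[5].as_matrix()[:,::2]]));b.append(p)
    A=np.vstack(A);b=np.hstack(b);x,*_=np.linalg.lstsq(A,b,rcond=1e-3);print(s,e,m.as_rotvec(),x,np.abs(A@x-b).max())
E
python3 kin.py
```

```text
(1, 1, 1) 99.16479890002319 [-0.2688  0.2708  1.9133] [-0.3609  0.0723  0.6099  1.312  -1.195  -0.161   0.2794 -0.3678  0.9261] 0.3148026045994463
(1, 1, -1) 101.0032224941545 [-0.0444  0.3309  0.7134] [-0.3609  0.0723  0.6099  1.312  -1.195  -0.161   0.2794 -0.3678  0.9261] 0.3148026045994463
(1, -1, 1) 108.69622091131478 [0.4668 0.3787 1.7388] [-0.9779  0.2697  0.6608  0.3166 -0.5563 -0.4015  0.0353  0.0179 -0.5567] 0.3230879988318903
(1, -1, -1) 101.3441321113098 [0.4951 0.0005 0.4625] [-0.9779  0.2697  0.6608  0.3166 -0.5563 -0.4015  0.0353  0.0179 -0.5567] 0.3230879988318903
(-1, 1, 1) 116.28139749006719 [ 0.5349 -0.5387 -2.4931] [-0.2333  0.0683  0.0218  0.3356  0.0286 -0.2571  0.2924 -0.0456  0.0276] 0.03774965660363516
(-1, 1, -1) 95.19228019840382 [-0.0026  0.5745  2.0163] [-0.2333  0.0683  0.0218  0.3356  0.0286 -0.2571  0.2924 -0.0456  0.0276] 0.03774965660363516
(-1, -1, 1) 72.88555768785154 [0.0026 0.001  3.0198] [ 0.0015  0.0507  0.0239  0.3901  0.0259 -0.1388  0.3957  0.0222  0.1742] 0.03468854190560339
(-1, -1, -1) 0.3460223982045926 [ 0.0016 -0.0009  1.5706] [ 0.0015  0.0507  0.0239  0.3901  0.0259 -0.1388  0.3957  0.0222  0.1742] 0.03468854190560339
```

```bash
cat > kin2.py <<'E'
from kin import *
D=D+[([1.0402,.2701,-.1584,1.5412,.0435,1.3336,-.3819],[.3277,-.4956,.2313],0)]
s=(-1,-1,-1)
names=[f"{i}{c}" for i in range(6) for c in "xyz"]
def cols(q):
    k=rots(q,s);fr=[k[0],k[1],k[2],k[3],k[4],k[5]]
    return {f"{i}{c}":fr[i].as_matrix()[:,j] for i in range(6) for j,c in enumerate("xyz")}
def fit(sel):
    A=np.vstack([np.array([cols(q)[n] for n in sel]).T for q,p,_ in D]);b=np.hstack([p for q,p,_ in D])
    x,*_=np.linalg.lstsq(A,b,rcond=1e-3);return x,np.abs(A@x-b).max()
base=["0z","1z","3z","5z"]
print(fit(base))
rest=[n for n in names if n not in base and n not in("2z","4z")]
out=[]
for k in (1,2,3):
    for c in itertools.combinations(rest,k):
        x,e=fit(base+list(c));out.append((e,c,x))
out.sort(key=lambda t:t[0]+.002*len(t[1]))
for o in out[:6]:print(o)
E
python3 kin2.py
```

```text
(array([0.2304, 0.4193, 0.4901, 0.2823]), np.float64(0.04463003782546915))
(np.float64(0.00010667009037970687), ('0y', '2y'), array([ 0.2581,  0.4483,  0.4901,  0.3428, -0.022 , -0.0236]))
(np.float64(0.00010667009038001218), ('0y', '3y'), array([ 0.2581,  0.4483,  0.4901,  0.3428, -0.022 , -0.0236]))
(np.float64(0.00010667009038009545), ('1y', '2y'), array([ 0.2581,  0.4483,  0.4901,  0.3428, -0.022 , -0.0236]))
(np.float64(0.00010667009038017872), ('1y', '3y'), array([ 0.2581,  0.4483,  0.4901,  0.3428, -0.022 , -0.0236]))
(np.float64(6.9341026161851e-05), ('0y', '3y', '5y'), array([ 0.2582,  0.4485,  0.49  ,  0.3431, -0.0218, -0.0235, -0.0003]))
(np.float64(6.934102616201754e-05), ('0y', '2y', '4y'), array([ 0.2582,  0.4485,  0.49  ,  0.3431, -0.0218, -0.0235, -0.0003]))
```

```bash
cat > ik.py <<'E'
from kin import rots
from h import *
from scipy.optimize import least_squares
s=(-1,-1,-1);off=R.from_rotvec([0,0,np.pi/2])
LO=np.array([-2.6,-.5,-1.47,.16,-1.27,.06,-2.6]);HI=np.array([2.6,2.12,1.34,2.42,4.41,2.06,2.6])
def fk(q):
    k=rots(q,s)
    p=np.array([0,0,.2581])+k[0].apply([0,-.022,0])+k[1].apply([0,0,.4483])+k[2].apply([0,-.0236,0])+k[3].apply([0,0,.4901])+k[5].apply([0,0,.3428])
    return p,k[6]*off
def err(q,p,r):
    a,b=fk(q);return np.r_[a-p,.3*(b.inv()*r).as_rotvec()]
def jac(q):
    p,r=fk(q);J=[]
    for i in range(7):
        d=np.array(q,float);d[i]+=1e-5;a,b=fk(d);J.append(np.r_[a-p,(b*r.inv()).as_rotvec()]/1e-5)
    return np.array(J).T
def ik(p,r,seed,w=0):
    g=least_squares(lambda q:np.r_[err(q,p,r),1e-4*(q-seed)],np.clip(seed,LO+.01,HI-.01),bounds=(LO+.005,HI-.005),x_scale=1.)
    return g.x,np.linalg.norm(err(g.x,p,r))
NOM=np.array([.7,.3,-.2,1.5,.1,1.3,-.9])
E
python3 - <<'E'
from ik import *
q=manip.get_obs()["joint_pos"];print("fk err",fk(q)[0]-manip.get_obs()["position"])
st=(.662,.0195)
for tt in(-15,-8,0):
  for c,yaw in(((.4398,-.1957,.025),-14.7),((.431,-.055,.025),13),((.439,.19,.025),10)):
    p,r=tcp_bin(c,yaw,ttilt=tt);x,e=ik(p,r,NOM);print("pick",tt,c,round(e,4),x)
  for ys in(-.165,-.055,.055,.165):
    x0=np.array([.662+.1148*ys,.0195+.9934*ys,.105])
    for th,P in((45,(-.03,.003)),(45,(0,.005)),(0,(0,0))):
        B=R.from_euler("z",-6.6,degrees=True);Pp=x0+B.apply([P[0],0,P[1]])
        c=Pp-(B*R.from_euler("y",th,degrees=True)).apply([.045,0,.021])
        p,r=tcp_bin(c,-6.6,tilt=th,ttilt=tt);x,e=ik(p,r,NOM);print(" place",tt,ys,th,round(e,4),x)
# escape directions
J=jac(q);print(np.linalg.pinv(J)[[1,2]])
E
```

```text
fk err [ 0.      0.0001 -0.    ]
pick -15 (0.4398, -0.1957, 0.025) 0.0 [ 0.5987  0.1101 -0.2619  2.2895  0.0137  0.4848 -1.4966]
pick -15 (0.431, -0.055, 0.025) 0.0 [ 0.5463  0.035  -0.4439  2.3723 -0.1465  0.4941 -1.1188]
pick -15 (0.439, 0.19, 0.025) 0.0 [-0.0159  0.137  -0.5913  2.2768  0.3605  0.5379 -2.2809]
 place -15 -0.165 45 0.0 [ 0.2529  0.6738 -0.1634  1.2847  0.0938  1.7151 -1.5999]
 place -15 -0.165 45 0.0 [ 0.2338  0.7366 -0.1465  1.1764  0.0915  1.7591 -1.5945]
 place -15 -0.165 0 0.0 [ 0.4073  0.269  -0.2732  1.9374  0.0981  0.6848 -1.601 ]
 place -15 -0.055 45 0.0 [ 0.1312  0.6728 -0.2079  1.2901  0.0389  1.7069 -1.7574]
 place -15 -0.055 45 0.0 [ 0.1136  0.7349 -0.1873  1.1823  0.0389  1.7513 -1.7484]
 place -15 -0.055 0 0.0 [ 0.2491  0.2693 -0.3387  1.9422  0.2119  0.6967 -1.8986]
 place -15 0.055 45 0.0 [-0.0012  0.7066 -0.239   1.2387 -0.0128  1.7085 -1.9084]
 place -15 0.055 45 0.0 [-0.0158  0.7687 -0.2163  1.1289 -0.0112  1.7558 -1.8961]
 place -15 0.055 0 0.0 [ 0.029   0.3085 -0.3302  1.8915  0.2966  0.7341 -2.1594]
 place -15 0.165 45 0.0 [-0.142   0.7749 -0.
[... 2097 characters left out ...]
317  0.9308 -0.0087  2.0464 -1.7339]
 place 0 -0.055 0 0.0 [ 0.1999  0.4207 -0.2822  1.7061  0.1327  1.0335 -1.813 ]
 place 0 0.055 45 0.0 [-0.0321  0.9092 -0.1863  1.0061 -0.0856  1.988  -1.8953]
 place 0 0.055 45 0.0 [-0.0431  0.9829 -0.1692  0.8684 -0.0859  2.0523 -1.8892]
 place 0 0.055 0 0.0 [ 0.0323  0.4569 -0.3022  1.657   0.1519  1.0508 -2.0024]
 place 0 0.165 45 0.0 [-0.1481  0.9838 -0.2363  0.8774 -0.1435  2.0076 -2.053 ]
 place 0 0.165 45 0.0051 [-0.1567  1.0442 -0.2157  0.7571 -0.1462  2.055  -2.0448]
 place 0 0.165 0 0.0 [-0.1463  0.5262 -0.2957  1.5544  0.1662  1.0858 -2.1679]
[[-0.3002 -0.8691  0.1546  0.6635 -0.315   0.3097]
 [-3.7146  1.9565  1.9637 -0.7816 -1.1735 -0.1067]]
```

```bash
cat >> ik.py <<'E'
def sim(q,p1,r1,n=20):
    """pinv path following from q to pose with clipping of joints at limits"""
    q=np.array(q,float);p0,r0=fk(q);w=(r1*r0.inv()).as_rotvec()
    for i in range(1,n+1):
        pt=p0+(p1-p0)*i/n;rt=R.from_rotvec(w*i/n)*r0
        for _ in range(4):
            a,b=fk(q);e=np.r_[pt-a,(rt*b.inv()).as_rotvec()];J=jac(q);free=np.ones(7,bool)
            for _ in range(4):
                dq=np.zeros(7);Jf=J[:,free];dq[free]=Jf.T@np.linalg.solve(Jf@Jf.T+1e-5*np.eye(6),e)
                bad=free&(((q+dq)<LO)|((q+dq)>HI))
                if not bad.any():break
                free&=~bad
            q=np.clip(q+dq,LO,HI)
    return q,np.linalg.norm(fk(q)[0]-p1)
E
python3 - <<'E'
from ik import *
q=manip.get_obs()["joint_pos"];p0,r0=fk(q)
for d in([-.06,0,.06],[-.1,0,.1],[-.06,-.1,.06],[-.1,-.1,.15],[-.06,.1,.06],[0,0,.2],[-.1,.1,.1],[0,-.2,.15],[0,.2,.15]):
    x,e=sim(q,p0+d,r0);print(d,round(e,4),x)
E
```

```text
[-0.06, 0, 0.06] 0.0 [ 1.8851 -0.5    -1.1288  1.9477 -0.4742  1.4005 -0.9487]
[-0.1, 0, 0.1] 0.0 [ 1.7055 -0.5    -0.9089  1.9467 -0.4101  1.4853 -0.9431]
[-0.06, -0.1, 0.06] 0.0 [ 2.2866 -0.3759 -1.3884  1.8332 -0.4016  1.3579 -0.8388]
[-0.1, -0.1, 0.15] 0.0 [ 2.1152 -0.3849 -1.1137  1.7362 -0.3706  1.5479 -0.7964]
[-0.06, 0.1, 0.06] 0.0 [ 1.4231 -0.4999 -0.9619  2.0159 -0.4176  1.3978 -1.2436]
[0, 0, 0.2] 0.0 [ 2.0755 -0.4535 -1.2581  1.571  -0.4525  1.6665 -1.0395]
[-0.1, 0.1, 0.1] 0.0 [ 1.1156 -0.4998 -0.6819  2.0184 -0.3139  1.4836 -1.314 ]
[0, -0.2, 0.15] 0.0753 [ 2.4374 -0.3167 -1.4681  1.6089 -0.3429  1.5058 -0.8483]
[0, 0.2, 0.15] 0.0 [ 1.4312 -0.4954 -1.1188  1.7477 -0.4419  1.5771 -1.4838]
```

Run:
```python
from ik import *
q0=manip.get_obs()["joint_pos"];p0,r0=fk(q0);dn=down(-14.7)
pre=tcp_bin([.4398,-.1957,.025],-14.7,back=.12);gr=tcp_bin([.4398,-.1957,.025],-14.7)
for ch in([[-.1,.1,.1],[.1,.1,.1]],[[-.1,.1,.1],[.1,0,.1],[.15,0,.1]],[[-.1,.2,.1],[.1,.1,.1]],[[-.12,.1,.12],[.0,-.05,.12],[.15,-.05,.05]],[[-.14,.1,.1],[-.1,-.1,.1],[.1,-.1,.1]]):
    q=q0;print(ch)
    for d in ch:
        q,e=sim(q,p0+np.array(d),dn);print("  ",round(e,4),q)
    for g in(pre,gr): q,e=sim(q,*g);print("  >",round(e,4),q)
```

```text
[[-0.1, 0.1, 0.1], [0.1, 0.1, 0.1]]
   0.0 [ 1.2545 -0.4998 -0.7778  1.9901 -0.3433  1.5253 -1.2694]
   0.0 [ 1.1425  0.2705 -1.2516  1.5831  0.2578  1.475  -1.9505]
  > 0.0 [ 1.4655 -0.2387 -0.9853  2.2258 -0.3496  0.8178 -1.1485]
  > 0.0 [ 1.3342  0.2255 -1.0208  2.2583  0.3398  0.5241 -1.7518]
[[-0.1, 0.1, 0.1], [0.1, 0, 0.1], [0.15, 0, 0.1]]
   0.0 [ 1.2545 -0.4998 -0.7778  1.9901 -0.3433  1.5253 -1.2694]
   0.0 [ 1.1677  0.2947 -1.1007  1.5267  0.263   1.4814 -1.7663]
   0.0 [ 1.0195  0.4183 -1.0578  1.4044  0.3621  1.5255 -1.8433]
  > 0.0 [ 1.4563 -0.2364 -0.9779  2.2261 -0.3452  0.817  -1.1528]
  > 0.0 [ 1.3273  0.2231 -1.0133  2.2585  0.3343  0.523  -1.7475]
[[-0.1, 0.2, 0.1], [0.1, 0.1, 0.1]]
   0.0 [ 0.8593 -0.4999 -0.7169  2.0082 -0.3207  1.5264 -1.6063]
   0.0 [ 0.8883  0.1659 -0.9073  1.5917  0.1315  1.4482 -1.8558]
  > 0.0 [ 1.1055 -0.1855 -0.6819  2.2368 -0.2207  0.8008 -1.2763]
  > 0.0 [ 1.0419  0.1564 -0.7147  2.269   0.1659  0.4979 -1.6163]
[[-0.12, 0.1, 0.12], [0.0, -0.05, 0.12], [0.15, -0.05, 0.05]]
   0.0 [ 1.0871 -0.4998 -0.6342  1.9874 -0.2879  1.5687 -1.3129]
   0.0 [ 1.1556  0.0038 -0.7351  1.6684  0.0026  1.4704 -1.4072]
   0.0 [ 0.8949  0.3926 -0.7634  1.4476  0.2713  1.4092 -1.7011]
  > 0.0 [ 1.1639 -0.1904 -0.7328  2.2347 -0.2375  0.8022 -1.2594]
  > 0.0 [ 1.0921  0.1649 -0.7665  2.267   0.1896  0.5007 -1.6347]
[[-0.14, 0.1, 0.1], [-0.1, -0.1, 0.1], [0.1, -0.1, 0.1]]
   0.0 [ 0.8531 -0.5    -0.4758  2.0636 -0.2216  1.531  -1.39  ]
   0.0 [ 0.9636 -0.1339 -0.3088  1.8339 -0.041   1.4355 -1.1645]
   0.0 [ 0.7712  0.2545 -0.4279  1.4459  0.1053  1.4639 -1.4831]
  > 0.0 [ 0.8393 -0.1742 -0.4452  2.2472 -0.153   0.7972 -1.3441]
  > 0.0 [ 0.803   0.1266 -0.4703  2.2796  0.0741  0.489  -1.5447]
```

```bash
python3 -m inch '[[[-0.1,-0.04,-0.06],[0,0,0]],[[-0.2,-0.08,-0.12],[0,0,0]],[[-0.3,-0.12,-0.18],[0,0,0]],[[-0.4,-0.15,-0.24],[0,0,0]],[[-0.5,-0.19,-0.3],[0,0,0]],[[-0.6,-0.23,-0.36],[0,0,0]],[[-0.7,-0.27,-0.42],[0,0,0]],[[-0.8,-0.3,-0.48],[0,0,0]],[[-0.9,-0.34,-0.54],[0,0,0]],[[-1,-0.38,-0.6],[0,0,0]]]' >/dev/null
python3 -m inch '[[[-0.1,-0.04,-0.06],[0,0,0]],[[-0.2,-0.08,-0.12],[0,0,0]],[[-0.3,-0.12,-0.18],[0,0,0]],[[-0.4,-0.15,-0.24],[0,0,0]],[[-0.5,-0.19,-0.3],[0,0,0]],[[-0.6,-0.23,-0.36],[0,0,0]],[[-0.7,-0.27,-0.42],[0,0,0]],[[-0.8,-0.3,-0.48],[0,0,0]],[[-0.9,-0.34,-0.54],[0,0,0]],[[-1,-0.38,-0.6],[0,0,0]]]'
python3 -c "
from ik import *
q=manip.get_obs()['joint_pos'];p,r=fk(q);print(q)
g=tcp_bin([.4398,-.1957,.025],-14.7,back=.12)
for d in([.04,-.2,0],[0.04,-.1,0],[.1,-.1,0]):
  a,e=sim(q,p+np.array(d),down(-14.7));print(d,a,e);print(sim(a,*g))
"
```

```text
clock: 19.35
position: [0.278, -0.0839, 0.2815]
ee_rot: [0.992, -0.127, 0.021, 0.005]
ft_force: [-0.7, 0.3, 0.5]
grip_width: 1.0
grasp_force: 0.0
[ 0.5458 -0.4994 -0.2773  2.1174 -0.1294  1.4641 -1.5166]
[0.04, -0.2, 0] [ 0.6537 -0.1322 -0.0291  1.8634 -0.0039  1.4103 -1.2019] 2.0014830212433605e-16
(array([ 0.5523, -0.1772, -0.1847,  2.2597, -0.0849,  0.7974, -1.4097]), np.float64(2.5330669558305235e-15))
[0.04, -0.1, 0] [ 0.6005 -0.2644 -0.163   1.9703 -0.0428  1.4325 -1.3784] 1.942890293094024e-16
(array([ 0.5683, -0.1767, -0.1992,  2.259 , -0.0887,  0.7973, -1.4061]), np.float64(4.4235108494242803e-16))
[0.1, -0.1, 0] [ 0.5884 -0.1373 -0.2191  1.866  -0.0301  1.4097 -1.4512] 2.435541875787129e-16
(array([ 0.5851, -0.1762, -0.2147,  2.2582, -0.0928,  0.7972, -1.4023]), np.float64(5.125396027766235e-16))
```

```bash
python3 -m inch '[[[0.1,0.09,0],[0,0,0]],[[0.2,0.18,0],[0,0,0]],[[0.3,0.27,0],[0,0,0]],[[0.4,0.36,0],[0,0,0]],[[0.5,0.45,0],[0,0,0]],[[0.6,0.54,0],[0,0,0]],[[0.7,0.63,0],[0,0,0]],[[0.8,0.72,0],[0,0,0]],[[0.9,0.81,0],[0,0,0]],[[1,0.9,0],[0,0,0]]]'
python3 -c "
from ik import *
im=crop('top','t6',190,130,470,325,2.85)
go(*tcp_bin([.4398,-.1957,.025],-14.7,back=.09))"
```

```text
clock: 20.35
position: [0.3381, -0.1743, 0.2854]
ee_rot: [0.992, -0.127, 0.021, 0.005]
ft_force: [0.2, 0.2, -1.3]
grip_width: 1.002
grasp_force: 0.0
t 20.4 at [ 0.3385 -0.1754  0.2853] F [-0.5798 -1.0243 -0.4545] grip 1.0 0.0 q [ 0.597  -0.2677 -0.1935  1.9647 -0.0536  1.3957 -1.4082]
shift [ 0.6817 -0.0858  2.3618] turn [0.0059 0.2772 0.0031]
```

```bash
python3 -m inch '[[[0.07,-0.01,0.1],[0,0.03,0]],[[0.14,-0.02,0.2],[0,0.06,0]],[[0.2,-0.03,0.3],[0,0.09,0]],[[0.27,-0.04,0.4],[0,0.12,0]],[[0.34,-0.05,0.5],[0,0.15,0]],[[0.41,-0.06,0.6],[0,0.18,0]],[[0.48,-0.07,0.7],[0,0.21,0]],[[0.54,-0.08,0.8],[0,0.24,0]],[[0.61,-0.09,0.9],[0,0.26,0]],[[0.68,-0.09,1],[0,0.28,0]]]' >/dev/null
python3 -m inch '[[[0,0,0.1],[0,0,0]],[[0,0,0.2],[0,0,0]],[[0,0,0.3],[0,0,0]],[[0,0,0.4],[0,0,0]],[[0,0,0.5],[0,0,0]],[[0,0,0.6],[0,0,0]],[[0,0,0.7],[0,0,0]],[[0,0,0.8],[0,0,0]],[[0,0,0.9],[0,0,0]],[[0,0,1],[0,0,0]]]' >/dev/null
python3 -c "
from ik import *
go(*tcp_bin([.4398,-.1957,.025],-14.7))"
```

```text
t 22.4 at [ 0.4155 -0.1872  0.13  ] F [0.8086 0.2483 1.1666] grip 0.996 0.0 q [ 0.5749 -0.127  -0.2242  2.2129 -0.0677  0.7904 -1.4342]
shift [-0.2805  0.0189  1.4516] turn [ 0.0052 -0.0026  0.0046]
```

```bash
python3 -m inch '[[[-0.05,0.02,0.1],[0,0,0]],[[-0.1,0.02,0.2],[0,0,0]],[[-0.15,0.02,0.3],[0,0,0]],[[-0.2,0.02,0.4],[0,0,0]],[[-0.25,0.02,0.5],[0,0,0]],[[-0.28,0.02,0.6],[0,0,0]],[[-0.28,0.02,0.7],[0,0,0]],[[-0.28,0.02,0.8],[0,0,0]],[[-0.28,0.02,0.9],[0,0,0]],[[-0.28,0.02,1],[0,0,0]]]' >/dev/null
python3 -m inch '[[[0,0,0.06],[0,0,0]],[[0,0,0.12],[0,0,0]],[[0,0,0.18],[0,0,0]],[[0,0,0.24],[0,0,0]],[[0,0,0.3],[0,0,0]],[[0,0,0.36],[0,0,0]],[[0,0,0.4],[0,0,0]],[[0,0,0.43],[0,0,0]],[[0,0,0.45],[0,0,0]],[[0,0,0.45],[0,0,0]]]'
python3 - <<'E'
from h import *
a=manip.camera("top")[170:290,320:440,::-1];b=manip.camera("side")[170:270,300:400,::-1]
k=lambda z:cv2.resize(z,(400,400),interpolation=cv2.INTER_CUBIC)
cv2.imwrite("pics/m7.png",np.hstack([k(a),k(b)]))
E
```

```text
clock: 24.4
position: [0.4232, -0.1914, 0.0126]
ee_rot: [0.983, -0.125, 0.13, 0.019]
ft_force: [0.5, 0.8, -0.2]
grip_width: 1.004
grasp_force: 0.0
```

View pics/m7.png

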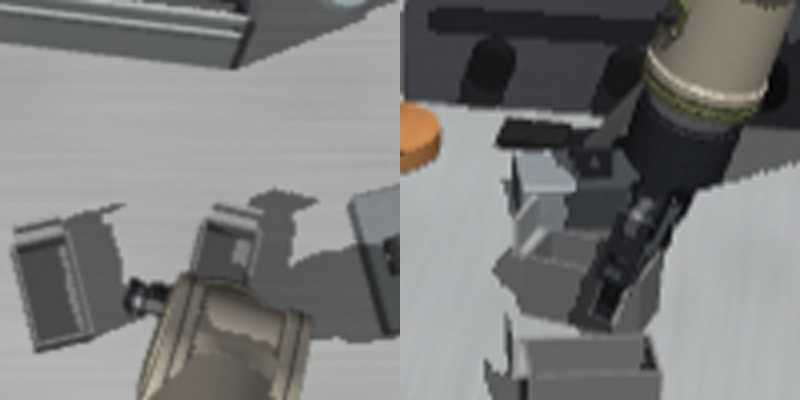

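```bash
cat >> ik.py <<'E'
STAND=[.662,.0195,-6.6]
def place(ys,th,px,pz,gx=-.017,gz=-.013,dyaw=0):
    B=R.from_euler("z",STAND[2],degrees=True)
    P=np.array([STAND[0],STAND[1],.105])+B.apply([px,ys,pz])
    c=P-(B*R.from_euler("y",th,degrees=True)).apply([.045,0,.021])
    return tcp_bin(c,STAND[2],tilt=th,gx=gx,gz=gz)
E
python3 -m inch '[[[0,0,0],[0,0,0]],[[0,0,0],[0,0,0]],[[0,0,0],[0,0,0]],[[0,0,0],[0,0,0]],[[0,0,0],[0,0,0]],[[0,0,0],[0,0,0]],[[0,0,0],[0,0,0]],[[0,0,0],[0,0,0]],[[0,0,0],[0,0,0]],[[0,0,0],[0,0,0]]]' 0 50
python3 -m inch '[[[0,0,-0.1],[0,0,0]],[[0,0,-0.2],[0,0,0]],[[0,0,-0.3],[0,0,0]],[[0,0,-0.4],[0,0,0]],[[0,0,-0.5],[0,0,0]],[[0,0,-0.6],[0,0,0]],[[0,0,-0.7],[0,0,0]],[[0,0,-0.8],[0,0,0]],[[0,0,-0.9],[0,0,0]],[[0,0,-1],[0,0,0]]]'
python3 -c "
from ik import *
go(*place(-.165,45,-.07,.004));q=manip.get_obs()['joint_pos']
for a in((45,-.07,.004),(45,-.012,.004),(45,0,.007),(0,-.001,0)):
  q,e=sim(q,*place(-.165,*a));print(q,e)"
```

```text
clock: 25.5
position: [0.4233, -0.1915, 0.0131]
ee_rot: [0.983, -0.125, 0.13, 0.019]
ft_force: [-2.2, 0.2, 6.6]
grip_width: 0.579
grasp_force: 51.9
clock: 26.5
position: [0.4029, -0.1858, 0.0906]
ee_rot: [0.983, -0.125, 0.13, 0.019]
ft_force: [0.2, 0.0, -2.2]
grip_width: 0.58
grasp_force: 52.0
t 26.5 at [ 0.4029 -0.1858  0.0906] F [ 0.2165  0.0268 -2.2462] grip 0.58 52.03787691600155 q [ 0.5794 -0.0955 -0.2256  2.2807 -0.066   0.6919 -1.4271]
shift [ 1.1574 -1.0141 -0.1869] turn [-0.0172 -1.0005 -0.1809]
[ 0.3403  0.6004 -0.2736  1.4108  0.1321  1.6757 -1.636 ] 7.928578270080922e-16
[ 0.3056  0.7209 -0.2594  1.2158  0.1463  1.7495 -1.6358] 6.335327934766281e-16
[ 0.2979  0.7447 -0.2563  1.1695  0.1485  1.7715 -1.6345] 1.1443916996305594e-16
[ 0.4589  0.2727 -0.3307  1.9372  0.1236  0.687  -1.6203] 8.465450562766819e-16
```

```bash
python3 -m inch '[[[0.04,-0.05,-0.06],[0,-0.05,-0.01]],[[0.08,-0.1,-0.12],[0,-0.1,-0.02]],[[0.12,-0.15,-0.18],[0,-0.15,-0.03]],[[0.16,-0.2,-0.24],[0,-0.2,-0.04]],[[0.2,-0.25,-0.3],[0,-0.25,-0.05]],[[0.24,-0.3,-0.36],[0,-0.3,-0.06]],[[0.28,-0.35,-0.42],[0,-0.35,-0.07]],[[0.32,-0.4,-0.48],[0,-0.4,-0.08]],[[0.36,-0.45,-0.54],[0,-0.45,-0.09]],[[0.4,-0.5,-0.6],[-0.01,-0.5,-0.1]]]'
python3 -c "
from ik import *
go(*place(-.165,45,-.07,.004))"
```

```text
clock: 27.5
position: [0.431, -0.1516, 0.1451]
ee_rot: [0.994, -0.089, -0.066, 0.003]
ft_force: [0.4, 0.1, -1.7]
grip_width: 0.578
grasp_force: 52.0
t 27.5 at [ 0.431  -0.1516  0.1451] F [ 0.4413  0.1294 -1.711 ] grip 0.578 52.00928156700684 q [ 0.4879  0.1485 -0.2881  1.8845  0.0664  1.2463 -1.5743]
shift [ 0.8905 -0.452   0.0798] turn [-0.0037 -0.4986 -0.0825]
```

```bash
python3 -m inch '[[[0.05,-0.05,-0.02],[0,-0.06,-0.01]],[[0.1,-0.1,-0.04],[0,-0.12,-0.02]],[[0.2,-0.15,-0.05],[0,-0.18,-0.03]],[[0.3,-0.2,-0.05],[0,-0.24,-0.04]],[[0.4,-0.25,-0.05],[0,-0.3,-0.05]],[[0.5,-0.3,-0.04],[0,-0.36,-0.06]],[[0.6,-0.35,-0.02],[0,-0.42,-0.07]],[[0.7,-0.4,0.02],[0,-0.5,-0.08]],[[0.8,-0.45,0.06],[0,-0.5,-0.08]],[[0.89,-0.45,0.08],[0,-0.5,-0.08]]]'
python3 - <<'E'
from ik import *
go(*place(-.165,45,-.03,.004))
a=manip.camera("top")[120:260,300:440,::-1];b=manip.camera("side")[130:290,180:380,::-1]
cv2.imwrite("pics/m8.png",np.hstack([cv2.resize(a,(300,300),interpolation=cv2.INTER_CUBIC),cv2.resize(b,(375,300),interpolation=cv2.INTER_CUBIC)]))
E
```

```text
clock: 28.5
position: [0.5066, -0.1279, 0.1276]
ee_rot: [0.964, -0.056, -0.258, -0.016]
ft_force: [0.5, -0.5, -1.5]
grip_width: 0.579
grasp_force: 52.3
t 28.5 at [ 0.5066 -0.1279  0.1276] F [ 0.4705 -0.494  -1.5041] grip 0.579 52.275017263018526 q [ 0.3461  0.6027 -0.2814  1.4107  0.1328  1.6735 -1.639 ]
shift [ 0.4213  0.008  -0.2593] turn [-0.0042 -0.0013 -0.0001]
```

View pics/m8.png

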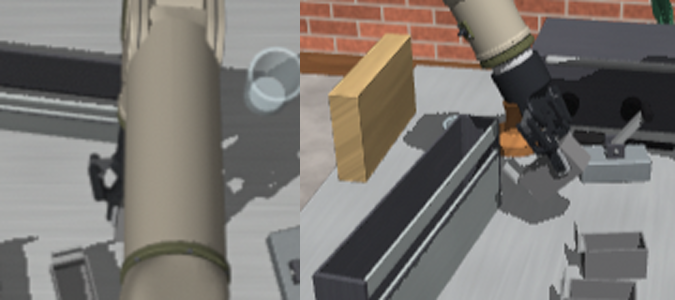

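```bash
python3 -m inch '[[[0.05,0,-0.03],[0,0,0]],[[0.1,0,-0.06],[0,0,0]],[[0.15,0,-0.09],[0,0,0]],[[0.2,0,-0.12],[0,0,0]],[[0.25,0,-0.15],[0,0,0]],[[0.3,0,-0.18],[0,0,0]],[[0.35,0,-0.21],[0,0,0]],[[0.4,0,-0.24],[0,0,0]],[[0.42,0.01,-0.26],[0,0,0]],[[0.42,0.01,-0.26],[0,0,0]]]'
python3 -m inch '[[[0.02,0,-0.01],[0,0,0]],[[0.04,0,-0.02],[0,0,0]],[[0.06,0,-0.03],[0,0,0]],[[0.08,0,-0.04],[0,0,0]],[[0.1,0,-0.06],[0,0,0]],[[0.12,0,-0.07],[0,0,0]],[[0.14,0,-0.08],[0,0,0]],[[0.16,0,-0.09],[0,0,0]],[[0.18,0,-0.1],[0,0,0]],[[0.19,0,-0.11],[0,0,0]]]'
python3 - <<'E'
from ik import *
for a in((45,-.012,.010),(45,0,.010),(45,0.0,.006)):go(*place(-.165,*a))
im=manip.camera("side")[150:270,220:380,::-1].copy()
cv2.imwrite("pics/m9.png",cv2.resize(im,None,fx=5,fy=5,interpolation=cv2.INTER_CUBIC))
E
```

```text
clock: 29.6
position: [0.5453, -0.1341, 0.1294]
ee_rot: [0.964, -0.057, -0.258, -0.016]
ft_force: [0.0, 0.2, -2.5]
grip_width: 0.581
grasp_force: 52.3
clock: 30.6
position: [0.5581, -0.1355, 0.1306]
ee_rot: [0.963, -0.056, -0.264, -0.017]
ft_force: [-28.5, 4.7, 10.3]
grip_width: 0.581
grasp_force: 52.4
t 30.6 at [ 0.5581 -0.1355  0.1306] F [-28.4737   4.7126  10.2674] grip 0.581 52.375520603964105 q [ 0.3133  0.7184 -0.2666  1.2219  0.1469  1.7593 -1.6376]
shift [ 0.0326 -0.0122 -0.0805] turn [-0.0038  0.0159 -0.0011]
t 30.6 at [ 0.5581 -0.1355  0.1306] F [-28.4737   4.7126  10.2674] grip 0.581 52.375520603964105 q [ 0.3133  0.7184 -0.2666  1.2219  0.1469  1.7593 -1.6376]
shift [ 0.1616 -0.0126 -0.1571] turn [-0.0038  0.0159 -0.0011]
t 30.6 at [ 0.5581 -0.1355  0.1306] F [-28.4737   4.7126  10.2674] grip 0.581 52.375520603964105 q [ 0.3133  0.7184 -0.2666  1.2219  0.1469  1.7593 -1.6376]
shift [ 0.1871 -0.0125 -0.1141] turn [-0.0038  0.0159 -0.0011]
```

View pics/m9.png

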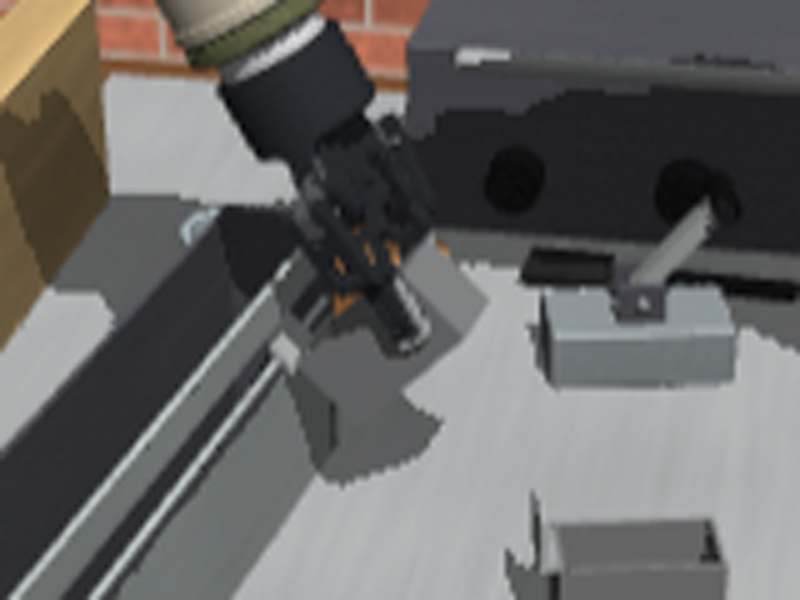

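The lip's tip is in the groove, but the heel met the lower slat (−28 N), so the bin sits about 4 mm further forward than I modelled. I'll back off, raise it 8 mm, then advance.

```bash
python3 -m inch '[[[-0.02,0,0.01],[0,0,0]],[[-0.04,0,0.02],[0,0,0]],[[-0.05,0,0],[0,0,0]],[[-0.06,0,-0.03],[0,0,0]],[[-0.07,0,-0.05],[0,0,0]],[[-0.08,0,-0.07],[0,0,0]],[[-0.08,0,-0.07],[0,0,0]],[[-0.08,0,-0.07],[0,0,0]],[[-0.08,0,-0.07],[0,0,0]],[[-0.08,0,-0.07],[0,0,0]]]'
python3 -m inch '[[[0.01,0,-0.01],[0,0,0]],[[0.02,0,-0.01],[0,0,0]],[[0.03,0,-0.02],[0,0,0]],[[0.05,0,-0.03],[0,0,0]],[[0.06,0,-0.04],[0,0,0]],[[0.08,0,-0.05],[0,0,0]],[[0.09,0,-0.06],[0,0,0]],[[0.1,0,-0.06],[0,0,0]],[[0.1,0,-0.06],[0,0,0]],[[0.1,0,-0.06],[0,0,0]]]'
python3 - <<'E'
from ik import *
go(*place(-.165,45,0,.01))
E
```

```text
clock: 31.65
position: [0.5598, -0.1358, 0.1375]
ee_rot: [0.964, -0.056, -0.258, -0.016]
ft_force: [-0.6, 0.2, -1.3]
grip_width: 0.578
grasp_force: 52.8
clock: 32.65
position: [0.569, -0.1369, 0.1377]
ee_rot: [0.964, -0.057, -0.258, -0.016]
ft_force: [0.2, -0.9, -2.1]
grip_width: 0.574
grasp_force: 52.8
t 32.6 at [ 0.569  -0.1369  0.1377] F [ 0.198  -0.878  -2.1319] grip 0.574 52.81549632316455 q [ 0.3087  0.7266 -0.2654  1.1878  0.148   1.7721 -1.6362]
shift [ 0.0884 -0.0127 -0.0095] turn [-0.0039 -0.0003 -0.0014]
```

```bash
cat >> ik.py <<'E'
def path(ys,pts,**k):
    o=manip.get_obs();r=R.from_quat(o["ee_rot"]);p=np.array(o["position"]);print("t",round(o["clock"],1),p,"F",o["ft_force"])
    for a in pts:
        P,Q=place(ys,*a,**k);print(a,"s",np.round(r.inv().apply(P-p)/.08,3),"t",np.round(np.degrees((r.inv()*Q).as_rotvec())/45,3))
E
python3 - <<'E'
from ik import *
path(-.165,[(45,-.006,.010),(40,-.006,.009),(35,-.006,.008),(30,-.006,.0075),(25,-.006,.007),(20,-.006,.006),(15,-.006,.0055),(10,-.006,.005),(5,-.006,.0045)])
E
```

```text
t 32.6 [ 0.569  -0.1369  0.1377] F [ 0.198  -0.878  -2.1319]
(45, -0.006, 0.01) s [ 0.023 -0.013  0.028] t [-0.004 -0.    -0.001]
(40, -0.006, 0.009) s [ 0.051 -0.012  0.113] t [-0.004  0.111 -0.002]
(35, -0.006, 0.008) s [ 0.085 -0.012  0.196] t [-0.004  0.222 -0.002]
(30, -0.006, 0.0075) s [ 0.123 -0.012  0.27 ] t [-0.004  0.333 -0.002]
(25, -0.006, 0.007) s [ 0.166 -0.012  0.342] t [-0.004  0.444 -0.002]
(20, -0.006, 0.006) s [ 0.218 -0.012  0.415] t [-0.004  0.555 -0.002]
(15, -0.006, 0.0055) s [ 0.271 -0.011  0.478] t [-0.003  0.666 -0.002]
(10, -0.006, 0.005) s [ 0.33  -0.011  0.537] t [-0.003  0.777 -0.003]
(5, -0.006, 0.0045) s [ 0.393 -0.011  0.59 ] t [-0.003  0.889 -0.003]
```

```bash
python3 -m inch '[[[0.03,0,0.05],[0,0.03,0]],[[0.04,0,0.08],[0,0.07,0]],[[0.05,0,0.11],[0,0.11,0]],[[0.07,0,0.15],[0,0.17,0]],[[0.085,0,0.196],[0,0.22,0]],[[0.1,0,0.23],[0,0.28,0]],[[0.123,0,0.27],[0,0.33,0]],[[0.145,0,0.31],[0,0.39,0]],[[0.166,0,0.342],[0,0.44,0]],[[0.166,0,0.342],[0,0.44,0]]]'
python3 - <<'E'
from ik import *
path(-.165,[(20,-.006,.006),(15,-.006,.0055),(10,-.006,.005),(5,-.006,.0045)])
E
```

```text
clock: 33.65
position: [0.5661, -0.1367, 0.1077]
ee_rot: [0.994, -0.059, -0.088, -0.006]
ft_force: [0.1, -0.4, -1.8]
grip_width: 0.578
grasp_force: 52.8
t 33.6 [ 0.5661 -0.1367  0.1077] F [ 0.1    -0.3812 -1.757 ]
(20, -0.006, 0.006) s [ 0.034 -0.014  0.088] t [-0.003  0.115 -0.003]
(15, -0.006, 0.0055) s [ 0.063 -0.014  0.166] t [-0.002  0.226 -0.003]
(10, -0.006, 0.005) s [ 0.098 -0.014  0.241] t [-0.002  0.337 -0.003]
(5, -0.006, 0.0045) s [ 0.14  -0.014  0.313] t [-0.002  0.448 -0.003]
```

```bash
python3 -m inch '[[[0.02,0,0.04],[0,0.06,0]],[[0.034,0,0.088],[0,0.115,0]],[[0.05,0,0.13],[0,0.17,0]],[[0.063,0,0.166],[0,0.226,0]],[[0.08,0,0.2],[0,0.28,0]],[[0.098,0,0.241],[0,0.337,0]],[[0.12,0,0.28],[0,0.39,0]],[[0.14,0,0.313],[0,0.448,0]],[[0.14,0,0.313],[0,0.448,0]],[[0.14,0,0.313],[0,0.448,0]]]'
python3 - <<'E'
from ik import *
path(-.165,[(3,-.006,.003),(3,-.003,.003),(3,.0,.003),(0,-.006,.0)])
E
```

```text
clock: 34.65
position: [0.5728, -0.1372, 0.0806]
ee_rot: [0.995, -0.059, 0.085, 0.004]
ft_force: [-4.5, 0.5, -2.3]
grip_width: 0.58
grasp_force: 52.7
t 34.6 [ 0.5728 -0.1372  0.0806] F [-4.5319  0.4516 -2.3132]
(3, -0.006, 0.003) s [ 0.005 -0.012  0.043] t [-0.002  0.049 -0.004]
(3, -0.003, 0.003) s [ 0.042 -0.012  0.049] t [-0.002  0.049 -0.004]
(3, 0.0, 0.003) s [ 0.079 -0.012  0.055] t [-0.002  0.049 -0.004]
(0, -0.006, 0.0) s [ 0.012 -0.012  0.124] t [-0.002  0.116 -0.004]
```

```bash
python3 - <<'E'
from ik import *
path(-.165,[(3,-.007,.003),(0,-.007,.002),(0,-.007,.000),(0,-.007,-.002)])
E
python3 -m inch '[[[-0.005,0,0.02],[0,0.02,0]],[[-0.007,0,0.04],[0,0.05,0]],[[-0.006,0,0.06],[0,0.07,0]],[[-0.004,0,0.08],[0,0.09,0]],[[-0.002,0,0.1],[0,0.116,0]],[[-0.002,0,0.11],[0,0.116,0]],[[-0.002,0,0.12],[0,0.116,0]],[[-0.002,0,0.13],[0,0.116,0]],[[-0.002,0,0.13],[0,0.116,0]],[[-0.002,0,0.13],[0,0.116,0]]]'
```

```text
t 34.6 [ 0.5728 -0.1372  0.0806] F [-4.5319  0.4516 -2.3132]
(3, -0.007, 0.003) s [-0.008 -0.012  0.041] t [-0.002  0.049 -0.004]
(0, -0.007, 0.002) s [ 0.004 -0.012  0.097] t [-0.002  0.116 -0.004]
(0, -0.007, 0.0) s [-0.    -0.012  0.122] t [-0.002  0.116 -0.004]
(0, -0.007, -0.002) s [-0.004 -0.011  0.146] t [-0.002  0.116 -0.004]
clock: 35.65
position: [0.575, -0.1372, 0.0713]
ee_rot: [0.99, -0.058, 0.132, 0.007]
ft_force: [-13.3, 3.4, 11.3]
grip_width: 0.582
grasp_force: 54.2
```

```bash
python3 -m inch '[[[0,0,0],[0,0,0]],[[0,0,0],[0,0,0]],[[0,0,0],[0,0,0]],[[0,0,0],[0,0,0]],[[0,0,-0.05],[0,0,0]],[[0,0,-0.1],[0,0,0]],[[0,0,-0.2],[0,0,0]],[[0,0,-0.3],[0,0,0]],[[0,0,-0.4],[0,0,0]],[[0,0,-0.5],[0,0,0]]]' 0.85
python3 -m inch '[[[-0.1,0,-0.1],[0,0,0]],[[-0.2,0,-0.2],[0,0,0]],[[-0.3,0,-0.3],[0,0,0]],[[-0.4,0,-0.4],[0,0,0]],[[-0.5,0,-0.5],[0,0,0]],[[-0.6,0,-0.6],[0,0,0]],[[-0.7,0,-0.7],[0,0,0]],[[-0.8,0,-0.8],[0,0,0]],[[-0.9,0,-0.9],[0,0,0]],[[-1,0,-1],[0,0,0]]]'
python3 - <<'E'
from ik import *
im=manip.camera("side")[150:290,230:370,::-1].copy()
a=manip.camera("top")[140:290,220:420,::-1]
cv2.imwrite("pics/m10.png",np.hstack([cv2.resize(im,(400,400),interpolation=cv2.INTER_CUBIC),cv2.resize(a,(400,300),interpolation=cv2.INTER_CUBIC).copy() if 0 else cv2.resize(a,(400,400),interpolation=cv2.INTER_CUBIC)]))
print(manip.get_obs()["joint_pos"])
E
```

```text
clock: 36.65
position: [0.5646, -0.1363, 0.1101]
ee_rot: [0.989, -0.058, 0.132, 0.007]
ft_force: [0.5, 0.7, 0.8]
grip_width: 0.851
grasp_force: 0.0
clock: 37.65
position: [0.4664, -0.1248, 0.1658]
ee_rot: [0.989, -0.058, 0.132, 0.007]
ft_force: [0.1, -0.3, -0.0]
grip_width: 0.85
grasp_force: 0.0
[ 0.5485 -0.1045 -0.3456  2.1076 -0.0764  0.868  -1.4476]
```

View pics/m10.png

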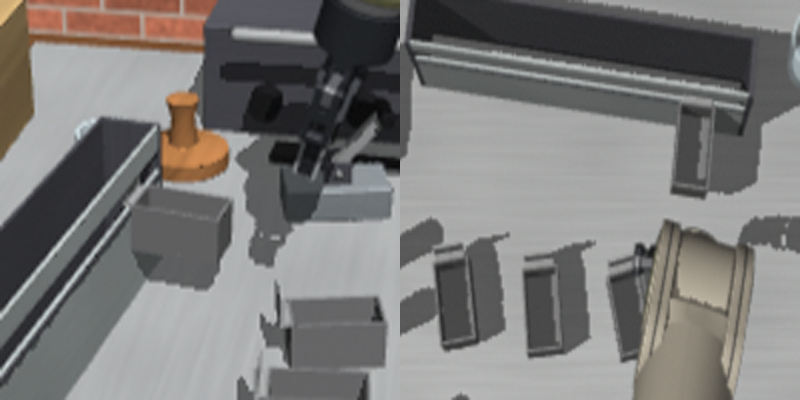

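Bin 4 hangs level in the groove, with the tongue on the slat edge at left crop (135,200). The other bins are where they were. Next is bin 3.

```bash
cat >> ik.py <<'E'
BINS={1:([.4372,.190,.025],10.1),2:([.4305,.070,.025],5.5),3:([.4292,-.0556,.025],13.2)}
def chk(boxes={1:(234,228,262,274),2:(279,232,304,276),3:(320,234,350,280)}):
    a=cv2.imread("pics/top0.png").astype(float);b=manip.camera("top")[:,:,::-1].astype(float)
    for k,(x0,y0,x1,y1) in boxes.items():print("bin",k,"diff",round(np.abs(a-b)[y0:y1,x0:x1].mean(),1),end="  ")
    print()
E
python3 - <<'E'
from ik import *
chk()
c,y=BINS[3];go(*tcp_bin(c,y,back=.10));q=manip.get_obs()["joint_pos"]
q,e=sim(q,*tcp_bin(c,y,back=.1));print(q,e);print(sim(q,*tcp_bin(c,y)))
E
```

```text
bin 1 diff 3.2  bin 2 diff 3.3  bin 3 diff 16.4  
t 37.8 at [ 0.467  -0.125   0.1659] F [-0.0751 -0.2725  0.5324] grip 0.851 0.0 q [ 0.5483 -0.1029 -0.3459  2.107  -0.0758  0.8672 -1.4482]
shift [-1.2264 -0.6222  0.4089] turn [ 0.1139 -0.0061 -0.4287]
[ 0.4717 -0.2347 -0.3048  2.3463 -0.2404  0.7904 -1.0242] 2.633125101432526e-16
(array([ 0.451 ,  0.0259, -0.3459,  2.3803, -0.1623,  0.4948, -1.1006]), np.float64(2.475168354826445e-15))
```

```bash
python3 -m inch '[[[-0.1,-0.06,0],[0.01,0,-0.04]],[[-0.2,-0.12,0],[0.02,0,-0.08]],[[-0.3,-0.18,0],[0.03,0,-0.12]],[[-0.4,-0.24,0],[0.04,0,-0.16]],[[-0.5,-0.3,0],[0.05,0,-0.2]],[[-0.6,-0.36,0],[0.06,0,-0.25]],[[-0.7,-0.42,0],[0.08,0,-0.3]],[[-0.8,-0.5,0],[0.09,0,-0.35]],[[-0.9,-0.56,0],[0.1,0,-0.4]],[[-1,-0.62,0],[0.114,-0.006,-0.43]]]' 1 >/dev/null
python3 - <<'E'
from ik import *
c,y=BINS[3];go(*tcp_bin(c,y,back=.0))
E
```

```text
t 38.8 at [ 0.3961 -0.0661  0.1442] F [-0.4013 -0.2756 -0.2287] grip 0.998 0.0 q [ 0.4743 -0.2628 -0.2983  2.2837 -0.2343  0.8819 -1.0322]
shift [-0.2127 -0.0314  1.6532] turn [-0.0022  0.0014  0.0035]
```

```bash
python3 -m inch '[[[-0.05,-0.03,0.1],[0,0,0]],[[-0.1,-0.03,0.2],[0,0,0]],[[-0.15,-0.03,0.3],[0,0,0]],[[-0.2,-0.03,0.4],[0,0,0]],[[-0.21,-0.03,0.5],[0,0,0]],[[-0.21,-0.03,0.6],[0,0,0]],[[-0.21,-0.03,0.7],[0,0,0]],[[-0.21,-0.03,0.8],[0,0,0]],[[-0.21,-0.03,0.9],[0,0,0]],[[-0.21,-0.03,1],[0,0,0]]]'
python3 -m inch '[[[0,0,0.1],[0,0,0]],[[0,0,0.2],[0,0,0]],[[0,0,0.3],[0,0,0]],[[0,0,0.4],[0,0,0]],[[0,0,0.48],[0,0,0]],[[0,0,0.54],[0,0,0]],[[0,0,0.6],[0,0,0]],[[0,0,0.64],[0,0,0]],[[0,0,0.65],[0,0,0]],[[0,0,0.65],[0,0,0]]]'
python3 -m inch '[[[0,0,0],[0,0,0]],[[0,0,0],[0,0,0]],[[0,0,0],[0,0,0]],[[0,0,0],[0,0,0]],[[0,0,0],[0,0,0]],[[0,0,0],[0,0,0]],[[0,0,0],[0,0,0]],[[0,0,0],[0,0,0]],[[0,0,-0.03],[0,0,0]],[[0,0,-0.06],[0,0,0]]]' 0 50
python3 -m inch '[[[0,0,-0.1],[0,0,0]],[[0,0,-0.2],[0,0,0]],[[0,0,-0.3],[0,0,0]],[[0,0,-0.4],[0,0,0]],[[0,0,-0.5],[0,0,0]],[[0,0,-0.6],[0,0,0]],[[0,0,-0.7],[0,0,0]],[[0,0,-0.8],[0,0,0]],[[0,0,-0.9],[0,0,0]],[[0,0,-1],[0,0,0]]]'
python3 - <<'E'
from ik import *
go(*place(-.055,45,-.07,.004))
E
```

```text
clock: 39.8
position: [0.4003, -0.063, 0.0622]
ee_rot: [0.985, 0.115, 0.129, -0.015]
ft_force: [0.3, 0.0, 0.2]
grip_width: 1.0
grasp_force: 0.0
clock: 40.8
position: [0.4131, -0.06, 0.0126]
ee_rot: [0.985, 0.115, 0.129, -0.015]
ft_force: [-0.2, 0.3, 0.4]
grip_width: 1.0
grasp_force: 0.0
clock: 41.8
position: [0.4115, -0.0602, 0.0172]
ee_rot: [0.985, 0.115, 0.129, -0.016]
ft_force: [0.1, 0.9, -1.4]
grip_width: 0.579
grasp_force: 51.9
clock: 42.8
position: [0.3916, -0.0651, 0.0952]
ee_rot: [0.985, 0.115, 0.129, -0.015]
ft_force: [0.2, -0.2, -2.0]
grip_width: 0.574
grasp_force: 51.9
t 42.8 at [ 0.3916 -0.0651  0.0952] F [ 0.2274 -0.2047 -2.0371] grip 0.574 51.88788592815399 q [ 0.4784 -0.1995 -0.3188  2.3519 -0.2373  0.7504 -1.0258]
shift [ 1.7293 -0.1928  0.0268] turn [ 0.0584 -0.9886  0.4494]
```

```bash
python3 -m inch '[[[0.08,-0.01,-0.06],[0,-0.05,0.02]],[[0.16,-0.02,-0.12],[0,-0.1,0.04]],[[0.24,-0.03,-0.18],[0.01,-0.15,0.06]],[[0.32,-0.04,-0.24],[0.01,-0.2,0.08]],[[0.4,-0.05,-0.3],[0.01,-0.25,0.11]],[[0.48,-0.06,-0.36],[0.02,-0.3,0.13]],[[0.56,-0.07,-0.42],[0.02,-0.35,0.16]],[[0.64,-0.08,-0.48],[0.02,-0.4,0.18]],[[0.72,-0.09,-0.54],[0.03,-0.45,0.2]],[[0.8,-0.1,-0.55],[0.03,-0.5,0.22]]]'
python3 - <<'E'
from ik import *
path(-.055,[(45,-.076,.004),(45,-.036,.004)])
E
```

```text
clock: 43.8
position: [0.4395, -0.046, 0.1545]
ee_rot: [0.997, 0.031, -0.069, -0.015]
ft_force: [-0.2, 0.4, -1.7]
grip_width: 0.578
grasp_force: 51.9
t 43.8 [ 0.4395 -0.046   0.1545] F [-0.1697  0.4271 -1.7457]
(45, -0.076, 0.004) s [ 0.971 -0.275  0.2  ] t [ 0.031 -0.488  0.227]
(45, -0.036, 0.004) s [ 1.458 -0.188  0.13 ] t [ 0.031 -0.488  0.227]
```

```bash
python3 -m inch '[[[0.05,-0.02,-0.02],[0,-0.06,0.02]],[[0.15,-0.05,-0.02],[0,-0.12,0.05]],[[0.25,-0.08,-0.02],[0.01,-0.18,0.07]],[[0.35,-0.11,0],[0.01,-0.24,0.1]],[[0.45,-0.14,0.02],[0.01,-0.3,0.13]],[[0.55,-0.17,0.05],[0.02,-0.36,0.16]],[[0.65,-0.2,0.1],[0.02,-0.42,0.19]],[[0.75,-0.23,0.14],[0.03,-0.488,0.227]],[[0.85,-0.26,0.17],[0.03,-0.488,0.227]],[[0.97,-0.275,0.2],[0.031,-0.488,0.227]]]'
python3 -c "
from ik import *
path(-.055,[(45,-.022,.004)])"
python3 -m inch '[[[0.06,0,-0.03],[0,0,0]],[[0.12,0,-0.07],[0,0,0]],[[0.18,0,-0.1],[0,0,0]],[[0.24,0,-0.14],[0,0,0]],[[0.3,0,-0.17],[0,0,0]],[[0.36,0,-0.21],[0,0,0]],[[0.42,0,-0.24],[0,0,0]],[[0.48,0,-0.28],[0,0,0]],[[0.54,0,-0.31],[0,0,0]],[[0.58,0,-0.34],[0,0,0]]]'
python3 -c "
from ik import *
path(-.055,[(45,-.018,.012),(45,-.008,.012),(45,-.006,.011)])"
```

```text
clock: 44.8
position: [0.5129, -0.018, 0.1277]
ee_rot: [0.965, -0.054, -0.258, -0.015]
ft_force: [0.2, -0.0, -1.4]
grip_width: 0.583
grasp_force: 51.9
t 44.8 [ 0.5129 -0.018   0.1277] F [ 0.2412 -0.0306 -1.3902]
(45, -0.022, 0.004) s [ 0.578  0.009 -0.348] t [ 0.    -0.002  0.003]
clock: 45.8
position: [0.5661, -0.0244, 0.1282]
ee_rot: [0.964, -0.055, -0.258, -0.015]
ft_force: [0.5, -0.7, -1.0]
grip_width: 0.577
grasp_force: 51.9
t 45.8 [ 0.5661 -0.0244  0.1282] F [ 0.4675 -0.7062 -1.0423]
(45, -0.018, 0.012) s [-0.007  0.005 -0.12 ] t [ 0.    -0.     0.002]
(45, -0.008, 0.012) s [ 0.101  0.005 -0.183] t [ 0.    -0.     0.002]
(45, -0.006, 0.011) s [ 0.129  0.005 -0.185] t [ 0.    -0.     0.002]
```

```bash
python3 -m inch '[[[-0.01,0,-0.04],[0,0,0]],[[-0.01,0,-0.08],[0,0,0]],[[-0.01,0,-0.12],[0,0,0]],[[0.01,0,-0.13],[0,0,0]],[[0.03,0,-0.14],[0,0,0]],[[0.05,0,-0.15],[0,0,0]],[[0.07,0,-0.165],[0,0,0]],[[0.1,0,-0.183],[0,0,0]],[[0.1,0,-0.183],[0,0,0]],[[0.1,0,-0.183],[0,0,0]]]'
python3 - <<'E'
from ik import *
path(-.055,[(40,-.007,.01),(35,-.007,.009),(30,-.007,.008),(25,-.007,.007),(20,-.007,.006),(15,-.007,.0055),(10,-.007,.005),(5,-.007,.0045)])
E
```

```text
clock: 46.8
position: [0.5799, -0.0259, 0.137]
ee_rot: [0.964, -0.055, -0.258, -0.015]
ft_force: [0.3, -0.4, -2.2]
grip_width: 0.58
grasp_force: 51.9
t 46.8 [ 0.5799 -0.0259  0.137 ] F [ 0.2585 -0.4094 -2.2112]
(40, -0.007, 0.01) s [0.051 0.005 0.088] t [0.    0.111 0.002]
(35, -0.007, 0.009) s [0.085 0.005 0.171] t [0.    0.222 0.002]
(30, -0.007, 0.008) s [0.125 0.005 0.251] t [0.    0.333 0.002]
(25, -0.007, 0.007) s [0.171 0.005 0.328] t [0.    0.444 0.002]
(20, -0.007, 0.006) s [0.223 0.005 0.401] t [0.    0.555 0.002]
(15, -0.007, 0.0055) s [0.277 0.006 0.464] t [-0.     0.666  0.002]
(10, -0.007, 0.005) s [0.336 0.006 0.523] t [-0.     0.777  0.002]
(5, -0.007, 0.0045) s [0.399 0.006 0.577] t [-0.     0.888  0.002]
```

```bash
python3 -m inch '[[[0.05,0,0.088],[0,0.111,0]],[[0.085,0,0.17],[0,0.222,0]],[[0.125,0,0.25],[0,0.333,0]],[[0.17,0,0.328],[0,0.444,0]],[[0.22,0,0.4],[0,0.555,0]],[[0.25,0,0.435],[0,0.61,0]],[[0.277,0,0.464],[0,0.666,0]],[[0.305,0,0.495],[0,0.72,0]],[[0.336,0,0.523],[0,0.777,0]],[[0.336,0,0.523],[0,0.777,0]]]'
python3 - <<'E'
from ik import *
path(-.055,[(5,-.007,.0045),(3,-.007,.003),(0,-.007,.002),(0,-.007,.000),(0,-.007,-.002)])
E
```

```text
clock: 47.8
position: [0.581, -0.0262, 0.0871]
ee_rot: [0.997, -0.057, 0.043, 0.003]
ft_force: [-0.7, -0.2, -0.9]
grip_width: 0.581
grasp_force: 52.1
t 47.8 [ 0.581  -0.0262  0.0871] F [-0.6694 -0.1854 -0.9031]
(5, -0.007, 0.0045) s [0.037 0.004 0.08 ] t [-0.     0.112  0.002]
(3, -0.007, 0.003) s [0.046 0.004 0.127] t [-0.     0.156  0.002]
(0, -0.007, 0.002) s [0.062 0.004 0.183] t [-0.     0.223  0.002]
(0, -0.007, 0.0) s [0.06  0.004 0.208] t [-0.     0.223  0.002]
(0, -0.007, -0.002) s [0.058 0.004 0.232] t [-0.     0.223  0.002]
```

```bash
python3 -m inch '[[[0.02,0,0.04],[0,0.06,0]],[[0.037,0,0.08],[0,0.112,0]],[[0.046,0,0.127],[0,0.156,0]],[[0.055,0,0.155],[0,0.19,0]],[[0.062,0,0.183],[0,0.223,0]],[[0.062,0,0.195],[0,0.223,0]],[[0.06,0,0.208],[0,0.223,0]],[[0.06,0,0.208],[0,0.223,0]],[[0.06,0,0.208],[0,0.223,0]],[[0.06,0,0.208],[0,0.223,0]]]'
```

```text
clock: 48.8
position: [0.589, -0.027, 0.0717]
ee_rot: [0.99, -0.056, 0.131, 0.007]
ft_force: [0.7, 0.0, 3.0]
grip_width: 0.582
grasp_force: 52.7
```

```bash
python3 -m inch '[[[0.005,0,0.005],[0,0,0]],[[0.01,0,0.01],[0,0,0]],[[0.015,0,0.015],[0,0,0]],[[0.02,0,0.02],[0,0,0]],[[0.027,0,0.02],[0,0,0]],[[0.027,0,0.02],[0,0,0]],[[0.027,0,0.02],[0,0,0]],[[0.027,0,0.02],[0,0,0]],[[0.027,0,0.02],[0,0,0]],[[0.027,0,0.02],[0,0,0]]]'
```

```text
clock: 49.8
position: [0.5902, -0.0268, 0.0701]
ee_rot: [0.99, -0.056, 0.13, 0.007]
ft_force: [-7.6, 0.8, 6.4]
grip_width: 0.578
grasp_force: 52.8
```

```bash
python3 -m inch '[[[0,0,0],[0,0,0]],[[0,0,0],[0,0,0]],[[0,0,0],[0,0,0]],[[0,0,0],[0,0,0]],[[0,0,-0.05],[0,0,0]],[[0,0,-0.1],[0,0,0]],[[0,0,-0.2],[0,0,0]],[[0,0,-0.3],[0,0,0]],[[0,0,-0.4],[0,0,0]],[[0,0,-0.5],[0,0,0]]]' 0.85 >/dev/null
python3 -m inch '[[[-0.1,0,-0.1],[0,0,0]],[[-0.2,0,-0.2],[0,0,0]],[[-0.3,0,-0.3],[0,0,0]],[[-0.4,0,-0.4],[0,0,0]],[[-0.5,0,-0.5],[0,0,0]],[[-0.6,0,-0.6],[0,0,0]],[[-0.7,0,-0.7],[0,0,0]],[[-0.8,0,-0.8],[0,0,0]],[[-0.9,0,-0.9],[0,0,0]],[[-1,0,-1],[0,0,0]]]' 1
python3 - <<'E'
from ik import *
chk()
im=manip.camera("side")[150:290,230:370,::-1].copy()
cv2.imwrite("pics/s11.png",cv2.resize(im,None,fx=4,fy=4,interpolation=cv2.INTER_CUBIC))
c,y=BINS[2];go(*tcp_bin(c,y,back=.1));q=manip.get_obs()["joint_pos"]
q,e=sim(q,*tcp_bin(c,y,back=.1));print(q,e);print(sim(q,*tcp_bin(c,y)))
E
```

```text
clock: 51.8
position: [0.4824, -0.0148, 0.1659]
ee_rot: [0.99, -0.056, 0.131, 0.007]
ft_force: [-0.2, 1.0, 0.3]
grip_width: 0.998
grasp_force: 0.0
bin 1 diff 4.2  bin 2 diff 33.1  bin 3 diff 53.2  
t 51.9 at [ 0.4826 -0.0149  0.1663] F [-0.1922  0.4    -0.3003] grip 0.998 0.0 q [ 0.3632 -0.1035 -0.4375  2.1032  0.0078  0.8733 -1.7666]
shift [-1.4349 -0.8691  0.3597] turn [ 0.0694 -0.0022 -0.2577]
[ 0.2457 -0.2646 -0.5142  2.3526 -0.1216  0.7649 -1.6681] 1.5726662820134754e-15
(array([ 0.2683,  0.0279, -0.5818,  2.3809,  0.1517,  0.486 , -1.9114]), np.float64(3.91222379953755e-14))
```

Run:
```python
from ik import *
a=cv2.imread("pics/side0.png").astype(float);b=manip.camera("side")[:,:,::-1].astype(float)
for k,(x0,y0,x1,y1) in {1:(310,308,352,335),2:(322,282,358,306)}.items():print(k,np.abs(a-b)[y0:y1,x0:x1].mean())
```

```text
1 1.0620223398001176
2 0.9988425925925926
```

Bins 1 and 2 haven't moved. Picking bin 2.

```bash
python3 -m inch '[[[-0.1,-0.09,0],[0.01,0,-0.03]],[[-0.2,-0.18,0],[0.01,0,-0.05]],[[-0.3,-0.27,0],[0.02,0,-0.08]],[[-0.4,-0.36,0],[0.03,0,-0.1]],[[-0.5,-0.45,0],[0.04,0,-0.13]],[[-0.6,-0.54,0],[0.04,0,-0.16]],[[-0.7,-0.63,0],[0.05,0,-0.18]],[[-0.8,-0.72,0],[0.06,0,-0.21]],[[-0.9,-0.8,0],[0.06,0,-0.23]],[[-1,-0.87,0],[0.07,0,-0.26]]]' 1 >/dev/null
python3 - <<'E'
from ik import *
c,y=BINS[2];go(*tcp_bin(c,y,back=.0))
E
```

```text
t 53.0 at [0.4138 0.0637 0.1445] F [0.3991 0.2964 0.053 ] grip 0.994 0.0 q [ 0.2621 -0.2484 -0.4956  2.2591 -0.1102  0.8436 -1.6444]
shift [-0.4269 -0.0575  1.6009] turn [-0.0016 -0.0008  0.0045]
```

```bash
python3 -m inch '[[[-0.06,-0.03,0.1],[0,0,0]],[[-0.12,-0.06,0.2],[0,0,0]],[[-0.18,-0.06,0.3],[0,0,0]],[[-0.24,-0.06,0.4],[0,0,0]],[[-0.3,-0.06,0.5],[0,0,0]],[[-0.36,-0.06,0.6],[0,0,0]],[[-0.42,-0.06,0.7],[0,0,0]],[[-0.42,-0.06,0.8],[0,0,0]],[[-0.42,-0.06,0.9],[0,0,0]],[[-0.42,-0.06,1],[0,0,0]]]'
python3 -m inch '[[[0,0,0.1],[0,0,0]],[[0,0,0.2],[0,0,0]],[[0,0,0.3],[0,0,0]],[[0,0,0.4],[0,0,0]],[[0,0,0.48],[0,0,0]],[[0,0,0.54],[0,0,0]],[[0,0,0.58],[0,0,0]],[[0,0,0.6],[0,0,0]],[[0,0,0.6],[0,0,0]],[[0,0,0.6],[0,0,0]]]'
python3 -m inch '[[[0,0,0],[0,0,0]],[[0,0,0],[0,0,0]],[[0,0,0],[0,0,0]],[[0,0,0],[0,0,0]],[[0,0,0],[0,0,0]],[[0,0,0],[0,0,0]],[[0,0,0],[0,0,0]],[[0,0,0],[0,0,0]],[[0,0,-0.03],[0,0,0]],[[0,0,-0.06],[0,0,0]]]' 0 50
python3 -m inch '[[[0,0,-0.1],[0,0,0]],[[0,0,-0.2],[0,0,0]],[[0,0,-0.3],[0,0,0]],[[0,0,-0.4],[0,0,0]],[[0,0,-0.5],[0,0,0]],[[0,0,-0.6],[0,0,0]],[[0,0,-0.7],[0,0,0]],[[0,0,-0.8],[0,0,0]],[[0,0,-0.9],[0,0,0]],[[0,0,-1],[0,0,0]]]'
python3 - <<'E'
from ik import *
go(*place(.055,45,-.076,.004))
E
```

```text
clock: 53.95
position: [0.4027, 0.0668, 0.0582]
ee_rot: [0.99, 0.048, 0.131, -0.007]
ft_force: [0.3, -0.4, -0.5]
grip_width: 1.0
grasp_force: 0.0
clock: 54.95
position: [0.4148, 0.0679, 0.0125]
ee_rot: [0.99, 0.048, 0.131, -0.007]
ft_force: [-0.2, 0.4, -0.0]
grip_width: 1.0
grasp_force: 0.0
clock: 55.95
position: [0.413, 0.0677, 0.0169]
ee_rot: [0.99, 0.048, 0.13, -0.007]
ft_force: [-0.2, 0.9, -2.3]
grip_width: 0.581
grasp_force: 51.9
clock: 56.95
position: [0.3926, 0.0657, 0.0949]
ee_rot: [0.99, 0.048, 0.131, -0.007]
ft_force: [-0.4, -0.2, -2.0]
grip_width: 0.583
grasp_force: 52.0
t 57.0 at [0.3926 0.0657 0.0949] F [-0.358  -0.1859 -1.9788] grip 0.583 52.049447894096375 q [ 0.2703 -0.2269 -0.5415  2.3586 -0.1076  0.7216 -1.6765]
shift [ 1.7354 -0.149   0.0272] turn [ 0.0355 -0.9968  0.2759]
```

```bash
python3 -m inch '[[[0.08,0,-0.06],[0,-0.05,0.01]],[[0.16,-0.01,-0.12],[0,-0.1,0.02]],[[0.24,-0.02,-0.18],[0,-0.15,0.04]],[[0.32,-0.03,-0.24],[0.01,-0.2,0.05]],[[0.4,-0.04,-0.3],[0.01,-0.25,0.07]],[[0.48,-0.05,-0.36],[0.01,-0.3,0.08]],[[0.56,-0.06,-0.42],[0.01,-0.35,0.1]],[[0.64,-0.06,-0.48],[0.02,-0.4,0.11]],[[0.72,-0.07,-0.54],[0.02,-0.45,0.12]],[[0.8,-0.07,-0.55],[0.02,-0.5,0.14]]]'
python3 - <<'E'
from ik import *
path(.055,[(45,-.076,.004)])
E
```

```text
clock: 57.95
position: [0.4428, 0.0762, 0.1543]
ee_rot: [0.998, -0.005, -0.066, -0.012]
ft_force: [-0.1, 0.6, -2.3]
grip_width: 0.582
grasp_force: 52.0
t 58.0 [0.4428 0.0762 0.1543] F [-0.1378  0.6447 -2.304 ]
(45, -0.076, 0.004) s [ 1.064 -0.185  0.184] t [ 0.015 -0.496  0.136]
```

```bash
python3 -m inch '[[[0.05,-0.02,-0.02],[0,-0.06,0.02]],[[0.15,-0.04,-0.02],[0,-0.12,0.03]],[[0.25,-0.06,-0.02],[0,-0.18,0.05]],[[0.35,-0.08,0],[0.01,-0.24,0.06]],[[0.45,-0.1,0.02],[0.01,-0.3,0.08]],[[0.55,-0.12,0.05],[0.01,-0.36,0.1]],[[0.65,-0.14,0.1],[0.01,-0.42,0.12]],[[0.75,-0.16,0.14],[0.015,-0.496,0.136]],[[0.85,-0.18,0.17],[0.015,-0.496,0.136]],[[1,-0.185,0.19],[0.015,-0.496,0.136]]]'
python3 -c "
from ik import *
path(.055,[(45,-.022,.004)])"
python3 -m inch '[[[0.06,0,-0.03],[0,0,0]],[[0.12,0,-0.07],[0,0,0]],[[0.18,0,-0.1],[0,0,0]],[[0.24,0,-0.14],[0,0,0]],[[0.3,0,-0.17],[0,0,0]],[[0.36,0,-0.21],[0,0,0]],[[0.42,0,-0.24],[0,0,0]],[[0.48,0,-0.28],[0,0,0]],[[0.54,0,-0.31],[0,0,0]],[[0.6,0,-0.35],[0,0,0]]]'
python3 -c "
from ik import *
path(.055,[(45,-.018,.012),(45,-.008,.012),(45,-.006,.011)])"
```

```text
clock: 58.95
position: [0.5202, 0.091, 0.1277]
ee_rot: [0.965, -0.055, -0.258, -0.015]
ft_force: [0.3, -0.2, -1.1]
grip_width: 0.581
grasp_force: 52.1
t 59.0 [0.5202 0.091  0.1277] F [ 0.2594 -0.1995 -1.0611]
(45, -0.022, 0.004) s [ 0.634 -0.002 -0.381] t [ 0.    -0.001  0.002]
clock: 59.95
position: [0.5754, 0.0843, 0.1283]
ee_rot: [0.964, -0.055, -0.258, -0.015]
ft_force: [-0.4, 0.1, -1.2]
grip_width: 0.58
grasp_force: 52.1
t 60.0 [0.5754 0.0843 0.1283] F [-0.3785  0.1181 -1.227 ]
(45, -0.018, 0.012) s [ 0.028 -0.007 -0.139] t [ 0.    -0.     0.001]
(45, -0.008, 0.012) s [ 0.137 -0.007 -0.202] t [ 0.    -0.     0.001]
(45, -0.006, 0.011) s [ 0.165 -0.007 -0.204] t [ 0.    -0.     0.001]
```

```bash
python3 -m inch '[[[0.01,0,-0.04],[0,0,0]],[[0.02,0,-0.09],[0,0,0]],[[0.03,0,-0.14],[0,0,0]],[[0.05,0,-0.15],[0,0,0]],[[0.07,0,-0.16],[0,0,0]],[[0.09,0,-0.17],[0,0,0]],[[0.11,0,-0.185],[0,0,0]],[[0.137,0,-0.202],[0,0,0]],[[0.137,0,-0.202],[0,0,0]],[[0.137,0,-0.202],[0,0,0]]]'
python3 - <<'E'
from ik import *
path(.055,[(40,-.007,.01),(35,-.007,.009),(30,-.007,.008),(25,-.007,.007),(20,-.007,.006),(15,-.007,.0055),(10,-.007,.005)])
E
```

```text
clock: 60.95
position: [0.5925, 0.0824, 0.1368]
ee_rot: [0.964, -0.055, -0.258, -0.015]
ft_force: [0.5, 0.1, -1.6]
grip_width: 0.577
grasp_force: 52.1
t 61.0 [0.5925 0.0824 0.1368] F [ 0.4936  0.0898 -1.6331]
(40, -0.007, 0.01) s [ 0.049 -0.006  0.087] t [0.    0.111 0.001]
(35, -0.007, 0.009) s [ 0.083 -0.006  0.17 ] t [0.    0.222 0.001]
(30, -0.007, 0.008) s [ 0.124 -0.006  0.25 ] t [0.    0.333 0.001]
(25, -0.007, 0.007) s [ 0.17  -0.006  0.327] t [0.    0.444 0.001]
(20, -0.007, 0.006) s [ 0.222 -0.006  0.4  ] t [0.    0.555 0.001]
(15, -0.007, 0.0055) s [ 0.276 -0.006  0.463] t [0.    0.666 0.001]
(10, -0.007, 0.005) s [ 0.334 -0.006  0.522] t [0.    0.777 0.001]
```

Same state as bin 3, so I'll use the same sequence.

```bash
python3 -m inch '[[[0.05,0,0.088],[0,0.111,0]],[[0.085,0,0.17],[0,0.222,0]],[[0.125,0,0.25],[0,0.333,0]],[[0.17,0,0.328],[0,0.444,0]],[[0.22,0,0.4],[0,0.555,0]],[[0.25,0,0.435],[0,0.61,0]],[[0.277,0,0.464],[0,0.666,0]],[[0.305,0,0.495],[0,0.72,0]],[[0.336,0,0.523],[0,0.777,0]],[[0.336,0,0.523],[0,0.777,0]]]'
python3 -m inch '[[[0.02,0,0.04],[0,0.06,0]],[[0.037,0,0.08],[0,0.112,0]],[[0.046,0,0.127],[0,0.156,0]],[[0.055,0,0.155],[0,0.19,0]],[[0.062,0,0.175],[0,0.223,0]],[[0.062,0,0.175],[0,0.223,0]],[[0.062,0,0.175],[0,0.223,0]],[[0.062,0,0.175],[0,0.223,0]],[[0.062,0,0.175],[0,0.223,0]],[[0.062,0,0.175],[0,0.223,0]]]'
python3 - <<'E'
from ik import *
path(.055,[(0,-.007,0),(0,-.005,-.001)])
E
```

```text
clock: 61.95
position: [0.5936, 0.0824, 0.087]
ee_rot: [0.997, -0.057, 0.043, 0.003]
ft_force: [-0.4, 0.2, -1.8]
grip_width: 0.58
grasp_force: 52.3
clock: 62.95
position: [0.6014, 0.0813, 0.074]
ee_rot: [0.99, -0.057, 0.131, 0.007]
ft_force: [4.4, -0.8, -4.0]
grip_width: 0.579
grasp_force: 53.1
t 63.0 [0.6014 0.0813 0.074 ] F [ 4.4473 -0.7923 -3.9505]
(0, -0.007, 0) s [-0.031 -0.007  0.03 ] t [-0.    -0.001  0.   ]
(0, -0.005, -0.001) s [-0.01  -0.007  0.049] t [-0.    -0.001  0.   ]
```

```bash
python3 -m inch '[[[0.008,0,0.002],[0,0,0]],[[0.016,0,0.004],[0,0,0]],[[0.024,0,0.006],[0,0,0]],[[0.022,0,0.015],[0,0,0]],[[0.02,0,0.025],[0,0,0]],[[0.018,0,0.034],[0,0,0]],[[0.015,0,0.043],[0,0,0]],[[0.015,0,0.043],[0,0,0]],[[0.015,0,0.043],[0,0,0]],[[0.015,0,0.043],[0,0,0]]]'
```

```text
clock: 63.95
position: [0.6035, 0.0813, 0.0713]
ee_rot: [0.99, -0.057, 0.131, 0.007]
ft_force: [-3.8, -0.4, 6.7]
grip_width: 0.581
grasp_force: 54.3
```

```bash
python3 -m inch '[[[0.006,0,0.006],[0,0,0]],[[0.012,0,0.012],[0,0,0]],[[0.012,0,0.012],[0,0,0]],[[0.012,0,0.012],[0,0,0]],[[0.012,0,0.012],[0,0,0]],[[0.012,0,0.012],[0,0,0]],[[0.012,0,0.012],[0,0,0]],[[0.012,0,0.012],[0,0,0]],[[0.012,0,0.012],[0,0,0]],[[0.012,0,0.012],[0,0,0]]]'
python3 -m inch '[[[0,0,0],[0,0,0]],[[0,0,0],[0,0,0]],[[0,0,0],[0,0,0]],[[0,0,0],[0,0,0]],[[0,0,-0.05],[0,0,0]],[[0,0,-0.1],[0,0,0]],[[0,0,-0.2],[0,0,0]],[[0,0,-0.3],[0,0,0]],[[0,0,-0.4],[0,0,0]],[[0,0,-0.5],[0,0,0]]]' 0.85 >/dev/null
python3 -m inch '[[[-0.1,0,-0.1],[0,0,0]],[[-0.2,0,-0.2],[0,0,0]],[[-0.3,0,-0.3],[0,0,0]],[[-0.4,0,-0.4],[0,0,0]],[[-0.5,0,-0.5],[0,0,0]],[[-0.6,0,-0.6],[0,0,0]],[[-0.7,0,-0.7],[0,0,0]],[[-0.8,0,-0.8],[0,0,0]],[[-0.9,0,-0.9],[0,0,0]],[[-1,0,-1],[0,0,0]]]' 1
python3 - <<'E'
from ik import *
a=cv2.imread("pics/side0.png").astype(float);b=manip.camera("side")[:,:,::-1].astype(float)
x0,y0,x1,y1=310,308,352,335;print(np.abs(a-b)[y0:y1,x0:x1].mean())
c,y=BINS[1];go(*tcp_bin(c,y,back=.1));q=manip.get_obs()["joint_pos"]
q,e=sim(q,*tcp_bin(c,y,back=.1));print(q,e);q,e=sim(q,*tcp_bin(c,y));print(q,e)
for a in((45,-.07,.004),(45,-.012,.004),(45,0,.007),(0,-.001,0)):
  q,e=sim(q,*place(.165,*a));print(q,e)
E
```

```text
clock: 64.95
position: [0.6037, 0.0816, 0.0707]
ee_rot: [0.99, -0.057, 0.13, 0.007]
ft_force: [-12.8, -0.5, 14.3]
grip_width: 0.578
grasp_force: 55.6
clock: 66.95
position: [0.4957, 0.0935, 0.1656]
ee_rot: [0.99, -0.057, 0.131, 0.007]
ft_force: [-0.2, -0.8, -0.2]
grip_width: 1.001
grasp_force: 0.0
1.4523809523809523
t 67.0 at [0.495  0.094  0.1664] F [-0.0465  1.2868  0.5656] grip 0.997 0.0 q [ 0.1729 -0.0373 -0.5156  2.0444  0.124   0.8968 -2.0953]
shift [-1.509  -0.9565  0.3428] turn [ 0.0957 -0.0014 -0.3567]
[ 0.0517 -0.1388 -0.6297  2.255   0.0306  0.7583 -1.9975] 3.847752754724242e-15
[ 0.0203  0.1379 -0.6298  2.2789  0.3695  0.5393 -2.2878] 8.452443118391513e-15
[ 0.0123  0.7348 -0.5189  1.2525  0.0607  1.6778 -2.1604] 1.6883057536160649e-16
[-0.0213  0.8497 -0.4884  1.048   0.0936  1.7682 -2.1328] 3.521787733787174e-16
[-0.0297  0.8732 -0.4824  0.9981  0.0991  1.794  -2.1269] 2.0770370905276122e-16
[-0.0679  0.4045 -0.4481  1.7812  0.4378  0.8151 -2.4259] 1.112265517440306e-14
```

Bin 1 unmoved; going for it.

```bash
python3 -m inch '[[[-0.1,-0.1,0],[0.01,0,-0.04]],[[-0.2,-0.2,0],[0.02,0,-0.07]],[[-0.3,-0.3,0],[0.03,0,-0.11]],[[-0.4,-0.4,0],[0.04,0,-0.14]],[[-0.5,-0.5,0],[0.05,0,-0.18]],[[-0.6,-0.6,0],[0.06,0,-0.21]],[[-0.7,-0.7,0],[0.07,0,-0.25]],[[-0.8,-0.8,0],[0.08,0,-0.28]],[[-0.9,-0.9,0],[0.09,0,-0.32]],[[-1,-0.96,0],[0.096,0,-0.357]]]' 1 >/dev/null
python3 - <<'E'
from ik import *
c,y=BINS[1];go(*tcp_bin(c,y,back=.0))
E
```

```text
t 68.0 at [0.428  0.1794 0.1443] F [1.1958 0.9924 0.0627] grip 1.003 0.0 q [ 0.075  -0.1182 -0.5989  2.1573  0.0301  0.8352 -1.9382]
shift [-0.5019 -0.1095  1.5778] turn [-0.0012 -0.0008  0.0031]
```

```bash
python3 -m inch '[[[-0.07,-0.05,0.1],[0,0,0]],[[-0.14,-0.11,0.2],[0,0,0]],[[-0.21,-0.11,0.3],[0,0,0]],[[-0.28,-0.11,0.4],[0,0,0]],[[-0.35,-0.11,0.5],[0,0,0]],[[-0.42,-0.11,0.6],[0,0,0]],[[-0.5,-0.11,0.7],[0,0,0]],[[-0.5,-0.11,0.8],[0,0,0]],[[-0.5,-0.11,0.9],[0,0,0]],[[-0.5,-0.11,1],[0,0,0]]]'
python3 -m inch '[[[0,0,0.1],[0,0,0]],[[0,0,0.2],[0,0,0]],[[0,0,0.3],[0,0,0]],[[0,0,0.4],[0,0,0]],[[0,0,0.46],[0,0,0]],[[0,0,0.52],[0,0,0]],[[0,0,0.56],[0,0,0]],[[0,0,0.58],[0,0,0]],[[0,0,0.58],[0,0,0]],[[0,0,0.58],[0,0,0]]]'
python3 -m inch '[[[0,0,0],[0,0,0]],[[0,0,0],[0,0,0]],[[0,0,0],[0,0,0]],[[0,0,0],[0,0,0]],[[0,0,0],[0,0,0]],[[0,0,0],[0,0,0]],[[0,0,0],[0,0,0]],[[0,0,0],[0,0,0]],[[0,0,-0.03],[0,0,0]],[[0,0,-0.06],[0,0,0]]]' 0 50
python3 -m inch '[[[0,0,-0.1],[0,0,0]],[[0,0,-0.2],[0,0,0]],[[0,0,-0.3],[0,0,0]],[[0,0,-0.4],[0,0,0]],[[0,0,-0.5],[0,0,0]],[[0,0,-0.6],[0,0,0]],[[0,0,-0.7],[0,0,0]],[[0,0,-0.8],[0,0,0]],[[0,0,-0.9],[0,0,0]],[[0,0,-1],[0,0,0]]]'
python3 - <<'E'
from ik import *
go(*place(.165,45,-.076,.004))
E
```

```text
clock: 69.0
position: [0.4098, 0.1843, 0.0563]
ee_rot: [0.988, 0.087, 0.13, -0.012]
ft_force: [-0.1, -0.4, 0.3]
grip_width: 1.002
grasp_force: 0.0
clock: 70.0
position: [0.4213, 0.1863, 0.0122]
ee_rot: [0.988, 0.087, 0.13, -0.012]
ft_force: [-0.1, -0.3, 0.3]
grip_width: 0.998
grasp_force: 0.0
clock: 71.0
position: [0.4196, 0.1858, 0.0165]
ee_rot: [0.988, 0.087, 0.13, -0.011]
ft_force: [-0.8, -0.5, -2.8]
grip_width: 0.575
grasp_force: 51.7
clock: 72.0
position: [0.3994, 0.1823, 0.0945]
ee_rot: [0.988, 0.087, 0.13, -0.012]
ft_force: [0.5, 0.3, -1.7]
grip_width: 0.579
grasp_force: 51.8
t 72.0 at [0.3994 0.1823 0.0945] F [ 0.5098  0.2906 -1.7423] grip 0.579 51.79430142045021 q [ 0.0694 -0.102  -0.6504  2.2617  0.0632  0.7209 -2.0233]
shift [1.7963 0.0866 0.039 ] turn [ 0.0492 -0.9934  0.3771]
```

```bash
python3 -m inch '[[[0.08,0.01,-0.06],[0,-0.05,0.02]],[[0.16,0.02,-0.12],[0,-0.1,0.04]],[[0.24,0.03,-0.18],[0,-0.15,0.06]],[[0.32,0.03,-0.24],[0.01,-0.2,0.08]],[[0.4,0.04,-0.3],[0.01,-0.25,0.1]],[[0.48,0.05,-0.36],[0.01,-0.3,0.12]],[[0.56,0.06,-0.42],[0.02,-0.35,0.14]],[[0.64,0.06,-0.48],[0.02,-0.4,0.16]],[[0.72,0.07,-0.54],[0.02,-0.45,0.18]],[[0.84,0.08,-0.55],[0.025,-0.5,0.19]]]'
python3 - <<'E'
from ik import *
path(.165,[(45,-.076,.004)])
E
```

```text
clock: 73.0
position: [0.4535, 0.1856, 0.1548]
ee_rot: [0.998, 0.015, -0.067, -0.014]
ft_force: [-0.8, 0.9, -2.1]
grip_width: 0.581
grasp_force: 51.8
t 73.0 [0.4535 0.1856 0.1548] F [-0.8164  0.9029 -2.1167]
(45, -0.076, 0.004) s [ 1.095 -0.139  0.184] t [ 0.024 -0.492  0.187]
```

```bash
python3 -m inch '[[[0.05,-0.02,-0.02],[0,-0.06,0.02]],[[0.15,-0.04,-0.02],[0,-0.12,0.04]],[[0.25,-0.05,-0.02],[0,-0.18,0.06]],[[0.35,-0.06,0],[0.01,-0.24,0.09]],[[0.45,-0.08,0.02],[0.01,-0.3,0.11]],[[0.55,-0.1,0.05],[0.01,-0.36,0.13]],[[0.65,-0.12,0.1],[0.02,-0.42,0.16]],[[0.75,-0.14,0.14],[0.024,-0.492,0.187]],[[0.85,-0.14,0.17],[0.024,-0.492,0.187]],[[1,-0.14,0.19],[0.024,-0.492,0.187]]]'
python3 -m inch '[[[0.06,0,-0.03],[0,0,0]],[[0.12,0,-0.07],[0,0,0]],[[0.18,0,-0.1],[0,0,0]],[[0.24,0,-0.14],[0,0,0]],[[0.3,0,-0.17],[0,0,0]],[[0.36,0,-0.21],[0,0,0]],[[0.42,0,-0.24],[0,0,0]],[[0.48,0,-0.28],[0,0,0]],[[0.54,0,-0.31],[0,0,0]],[[0.61,0,-0.36],[0,0,0]]]'
python3 -c "
from ik import *
path(.165,[(45,-.018,.012),(45,-.008,.012),(45,-.006,.011)])"
```

```text
clock: 74.0
position: [0.5306, 0.1997, 0.1281]
ee_rot: [0.965, -0.055, -0.258, -0.015]
ft_force: [0.1, 0.2, -0.9]
grip_width: 0.58
grasp_force: 52.0
clock: 75.0
position: [0.5869, 0.1931, 0.129]
ee_rot: [0.964, -0.056, -0.258, -0.015]
ft_force: [0.6, 0.1, -2.9]
grip_width: 0.58
grasp_force: 52.0
t 75.0 [0.5869 0.1931 0.129 ] F [ 0.5544  0.1424 -2.8963]
(45, -0.018, 0.012) s [ 0.045 -0.015 -0.139] t [ 0.    -0.001  0.   ]
(45, -0.008, 0.012) s [ 0.153 -0.015 -0.202] t [ 0.    -0.001  0.   ]
(45, -0.006, 0.011) s [ 0.181 -0.015 -0.203] t [ 0.    -0.001  0.   ]
```

```bash
python3 -m inch '[[[0.01,0,-0.04],[0,0,0]],[[0.02,0,-0.09],[0,0,0]],[[0.04,0,-0.14],[0,0,0]],[[0.06,0,-0.15],[0,0,0]],[[0.08,0,-0.16],[0,0,0]],[[0.1,0,-0.17],[0,0,0]],[[0.13,-0.01,-0.185],[0,0,0]],[[0.16,-0.01,-0.203],[0,0,0]],[[0.16,-0.01,-0.203],[0,0,0]],[[0.16,-0.01,-0.203],[0,0,0]]]'
python3 -m inch '[[[0.05,0,0.088],[0,0.111,0]],[[0.085,0,0.17],[0,0.222,0]],[[0.125,0,0.25],[0,0.333,0]],[[0.17,0,0.328],[0,0.444,0]],[[0.22,0,0.4],[0,0.555,0]],[[0.25,0,0.435],[0,0.61,0]],[[0.277,0,0.464],[0,0.666,0]],[[0.305,0,0.495],[0,0.72,0]],[[0.336,0,0.523],[0,0.777,0]],[[0.336,0,0.523],[0,0.777,0]]]'
python3 -c "
from ik import *
path(.165,[(3,-.006,.003),(0,-.006,.002)])"
```

```text
clock: 76.0
position: [0.6058, 0.1917, 0.1367]
ee_rot: [0.964, -0.056, -0.258, -0.015]
ft_force: [-0.6, -0.0, -2.4]
grip_width: 0.577
grasp_force: 52.3
clock: 77.0
position: [0.6067, 0.1918, 0.0869]
ee_rot: [0.997, -0.057, 0.044, 0.003]
ft_force: [-1.1, 0.0, -2.4]
grip_width: 0.578
grasp_force: 52.0
t 77.0 [0.6067 0.1918 0.0869] F [-1.0846  0.0103 -2.433 ]
(3, -0.006, 0.003) s [ 0.053 -0.002  0.125] t [0.001 0.156 0.002]
(0, -0.006, 0.002) s [ 0.069 -0.002  0.18 ] t [0.    0.222 0.002]
```

```bash
python3 -m inch '[[[0.02,0,0.04],[0,0.06,0]],[[0.04,0,0.08],[0,0.112,0]],[[0.053,0,0.125],[0,0.156,0]],[[0.06,0,0.15],[0,0.19,0]],[[0.069,0,0.175],[0,0.223,0]],[[0.069,0,0.175],[0,0.223,0]],[[0.069,0,0.175],[0,0.223,0]],[[0.069,0,0.175],[0,0.223,0]],[[0.069,0,0.175],[0,0.223,0]],[[0.069,0,0.175],[0,0.223,0]]]'
```

```text
clock: 78.0
position: [0.6135, 0.1911, 0.0731]
ee_rot: [0.99, -0.057, 0.129, 0.008]
ft_force: [-7.9, 1.4, -0.9]
grip_width: 0.577
grasp_force: 52.1
```

```bash
python3 -m inch '[[[-0.008,0,0],[0,0,0]],[[-0.01,0,0.006],[0,0,0]],[[-0.012,0,0.012],[0,0,0]],[[-0.014,0,0.018],[0,0,0]],[[-0.016,0,0.024],[0,0,0]],[[-0.017,0,0.03],[0,0,0]],[[-0.017,0,0.035],[0,0,0]],[[-0.017,0,0.035],[0,0,0]],[[-0.017,0,0.035],[0,0,0]],[[-0.017,0,0.035],[0,0,0]]]'
```

```text
clock: 79.0
position: [0.6134, 0.1913, 0.0709]
ee_rot: [0.99, -0.057, 0.13, 0.008]
ft_force: [-11.5, 0.5, 6.0]
grip_width: 0.58
grasp_force: 52.6
```

```bash
python3 -m inch '[[[0,0,0],[0,0,0]],[[0,0,0],[0,0,0]],[[0,0,0],[0,0,0]],[[0,0,0],[0,0,0]],[[0,0,-0.05],[0,0,0]],[[0,0,-0.1],[0,0,0]],[[0,0,-0.2],[0,0,0]],[[0,0,-0.3],[0,0,0]],[[0,0,-0.4],[0,0,0]],[[0,0,-0.5],[0,0,0]]]' 0.85 >/dev/null
python3 -m inch '[[[-0.1,0,-0.1],[0,0,0]],[[-0.2,0,-0.2],[0,0,0]],[[-0.3,0,-0.3],[0,0,0]],[[-0.4,0,-0.4],[0,0,0]],[[-0.5,0,-0.5],[0,0,0]],[[-0.6,0,-0.6],[0,0,0]],[[-0.7,0,-0.7],[0,0,0]],[[-0.8,0,-0.8],[0,0,0]],[[-0.9,0,-0.9],[0,0,0]],[[-1,0,-1],[0,0,0]]]' 1
python3 - <<'E'
from ik import *
b=manip.camera("side")[170:390,185:365,::-1];a=manip.camera("top")[125:275,190:410,::-1]
cv2.imwrite("pics/m12.png",np.hstack([cv2.resize(b,(400,489),interpolation=cv2.INTER_CUBIC),cv2.copyMakeBorder(cv2.resize(a,(400,273),interpolation=cv2.INTER_CUBIC),0,216,0,0,cv2.BORDER_CONSTANT)]))
E
```

```text
clock: 81.0
position: [0.5057, 0.2032, 0.1661]
ee_rot: [0.99, -0.057, 0.131, 0.008]
ft_force: [0.9, -0.5, -0.6]
grip_width: 0.997
grasp_force: 0.0
```

View pics/m12.png

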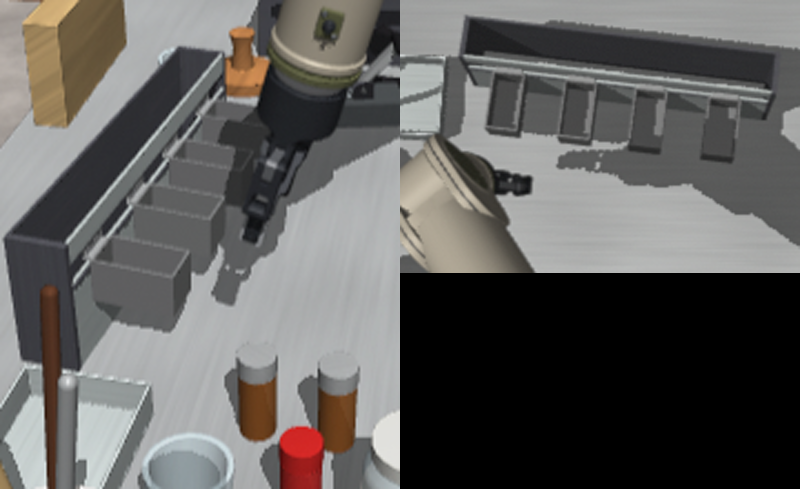

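All four bins hang level in the groove (left crop, (140,280) to (230,140)). The amber jars are still at (257,390) and (338,400). Next the jars, gripped along the stand's y axis.

Run:
```python
from ik import *
print("red",onz("top",168,254,.094),"tumbler1",onz("top",152,222,.095),"capjar",onz("top",153,287,.13))
q=manip.get_obs()["joint_pos"];d=down(-6.6)
for p in([.4915,.304,.18],[.4915,.304,.055],[.4915,.304,.19],[.633,.189,.19],[.633,.189,.117],[.633,.189,.25],[.415,.305,.18],[.415,.305,.055],[.415,.305,.19],[.6235,.079,.19],[.6235,.079,.117]):
    q,e=sim(q,np.array(p),d);print(p,q,round(e,4))
go([.4915,.304,.19],d)
# refine cap centres by grey-cap blobs in side view: print initial-vs-now diffs
a=cv2.imread("pics/side0.png").astype(float);b=manip.camera("side")[:,:,::-1].astype(float)
for k,(x0,y0,x1,y1) in {"j1":(290,324,312,368),"j2":(326,328,348,372)}.items():print(k,np.abs(a-b)[y0:y1,x0:x1].mean())
```

```text
red [0.4292 0.403  0.094 ] tumbler1 [0.5178 0.4517 0.095 ] capjar [0.3354 0.4284 0.13  ]
[0.4915, 0.304, 0.18] [-0.1835  0.3115 -0.5399  1.6345  0.1673  1.2419 -2.4424] 0.0
[0.4915, 0.304, 0.055] [-0.2142  0.4433 -0.5096  1.7522  0.2495  1.0108 -2.5023] 0.0
[0.4915, 0.304, 0.19] [-0.1819  0.3037 -0.5415  1.6221  0.1626  1.2609 -2.4389] 0.0
[0.633, 0.189, 0.19] [-0.0384  0.4711 -0.4456  1.3927  0.2031  1.3231 -2.1772] 0.0
[0.633, 0.189, 0.117] [-0.0421  0.5266 -0.4352  1.4728  0.23    1.1928 -2.1964] 0.0
[0.633, 0.189, 0.25] [-0.0417  0.4406 -0.4497  1.3076  0.1882  1.4349 -2.1651] 0.0
[0.415, 0.305, 0.18] [-0.1806  0.1749 -0.5925  1.7911  0.1041  1.2068 -2.4892] 0.0
[0.415, 0.305, 0.055] [-0.2226  0.3269 -0.5665  1.9129  0.2118  0.9607 -2.5733] 0.0
[0.415, 0.305, 0.19] [-0.1778  0.1659 -0.5938  1.7784  0.0983  1.2269 -2.4845] 0.0
[0.6235, 0.079, 0.19] [ 0.1039  0.3926 -0.3929  1.4899  0.1531  1.2895 -1.9906] 0.0
[0.6235, 0.079, 0.117] [ 0.0985  0.4518 -0.3845  1.5695  0.1799  1.1555 -2.0098] 0.0
t 81.1 at [0.5058 0.2038 0.1667] F [-0.2696  0.8624  0.5118] grip 1.003 0.0 q [-0.088   0.0803 -0.4992  1.9358  0.2554  0.9452 -2.3972]
shift [-0.2328 -1.2242 -0.3641] turn [-0.0007 -0.3363  0.0013]
j1 3.9920798898071626
j2 6.396694214876033
```

```bash
python3 -m inch '[[[-0.02,-0.1,-0.06],[0,-0.03,0]],[[-0.04,-0.2,-0.12],[0,-0.06,0]],[[-0.06,-0.3,-0.2],[0,-0.1,0]],[[-0.08,-0.4,-0.24],[0,-0.13,0]],[[-0.1,-0.5,-0.3],[0,-0.16,0]],[[-0.12,-0.6,-0.36],[0,-0.2,0]],[[-0.15,-0.7,-0.36],[0,-0.23,0]],[[-0.18,-0.8,-0.36],[0,-0.26,0]],[[-0.2,-0.9,-0.36],[0,-0.3,0]],[[-0.23,-1,-0.36],[0,-0.336,0]]]' 0.7 >/dev/null
python3 - <<'E'
from ik import *
go([.4915,.304,.12],down(10))
E
```

```text
t 82.2 at [0.4905 0.286  0.1881] F [-0.2546  0.437   0.057 ] grip 0.699 0.0 q [-0.1571  0.2828 -0.5322  1.6494  0.1474  1.2527 -2.4045]
shift [-0.0104 -0.2257  0.8516] turn [-0.0002  0.0043 -0.369 ]
```

```bash
python3 -m inch '[[[0,-0.1,0],[0,0,-0.06]],[[0,-0.2,0],[0,0,-0.12]],[[-0.01,-0.225,0.08],[0,0,-0.18]],[[-0.01,-0.225,0.16],[0,0,-0.25]],[[-0.01,-0.225,0.25],[0,0,-0.31]],[[-0.01,-0.225,0.35],[0,0,-0.37]],[[-0.01,-0.225,0.45],[0,0,-0.37]],[[-0.01,-0.225,0.5],[0,0,-0.37]],[[-0.01,-0.225,0.5],[0,0,-0.37]],[[-0.01,-0.225,0.5],[0,0,-0.37]]]'
python3 - <<'E'
from ik import *
go([.4915,.304,.055],down(10))
b=manip.camera("side")[270:400,255:385,::-1];a=manip.camera("top")[190:290,150:250,::-1]
k=lambda z:cv2.resize(z,(400,400),interpolation=cv2.INTER_CUBIC)
cv2.imwrite("pics/m13.png",np.hstack([k(b),k(a)]))
E
```

```text
clock: 83.15
position: [0.4919, 0.3037, 0.1488]
ee_rot: [0.996, 0.087, -0.001, -0.0]
ft_force: [-0.1, 0.8, 0.5]
grip_width: 0.703
grasp_force: 0.0
t 83.2 at [0.4919 0.3037 0.1488] F [-0.1229  0.8495  0.5374] grip 0.703 0.0 q [-0.1595  0.3459 -0.5705  1.6682  0.1978  1.1864 -2.1737]
shift [-0.0027 -0.0044  1.1727] turn [-0.0006  0.0012  0.0004]
```

View pics/m13.png

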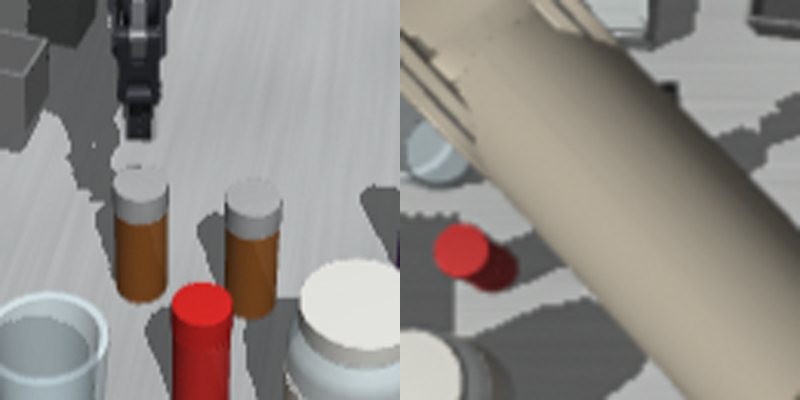

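The fingers hang right above jar 1, with its cap at left crop (140,187). Going down to grip it.

```bash
python3 -m inch '[[[0,0,0.08],[0,0,0]],[[0,0,0.16],[0,0,0]],[[0,0,0.24],[0,0,0]],[[0,0,0.32],[0,0,0]],[[0,0,0.4],[0,0,0]],[[0,0,0.48],[0,0,0]],[[0,0,0.56],[0,0,0]],[[0,0,0.62],[0,0,0]],[[0,0,0.66],[0,0,0]],[[0,0,0.66],[0,0,0]]]'
python3 -m inch '[[[0,0,0.08],[0,0,0]],[[0,0,0.16],[0,0,0]],[[0,0,0.24],[0,0,0]],[[0,0,0.32],[0,0,0]],[[0,0,0.4],[0,0,0]],[[0,0,0.45],[0,0,0]],[[0,0,0.48],[0,0,0]],[[0,0,0.51],[0,0,0]],[[0,0,0.51],[0,0,0]],[[0,0,0.51],[0,0,0]]]'
python3 -m inch '[[[0,0,0],[0,0,0]],[[0,0,0],[0,0,0]],[[0,0,0],[0,0,0]],[[0,0,0],[0,0,0]],[[0,0,0],[0,0,0]],[[0,0,0],[0,0,0]],[[0,0,0],[0,0,0]],[[0,0,0],[0,0,0]],[[0,0,-0.03],[0,0,0]],[[0,0,-0.06],[0,0,0]]]' 0 35
python3 -m inch '[[[0,0,-0.1],[0,0,0]],[[0,0,-0.2],[0,0,0]],[[0,0,-0.3],[0,0,0]],[[0,0,-0.4],[0,0,0]],[[0,0,-0.5],[0,0,0]],[[0,0,-0.6],[0,0,0]],[[0,0,-0.7],[0,0,0]],[[0,0,-0.8],[0,0,0]],[[0,0,-0.9],[0,0,0]],[[0,0,-1],[0,0,0]]]'
python3 -m inch '[[[0,0,-0.1],[0,0,0]],[[0,0,-0.2],[0,0,0]],[[0,0,-0.3],[0,0,0]],[[0,0,-0.4],[0,0,0]],[[0,0,-0.5],[0,0,0]],[[0,0,-0.6],[0,0,0]],[[0,0,-0.7],[0,0,0]],[[0,0,-0.8],[0,0,0]],[[0,0,-0.85],[0,0,0]],[[0,0,-0.85],[0,0,0]]]'
python3 - <<'E'
from ik import *
go([.633,.189,.2],down(-6.6))
E
```

```text
clock: 84.25
position: [0.4916, 0.3034, 0.0954]
ee_rot: [0.996, 0.088, -0.001, -0.0]
ft_force: [-0.6, 0.6, -0.5]
grip_width: 0.701
grasp_force: 0.0
clock: 85.25
position: [0.4918, 0.3036, 0.0552]
ee_rot: [0.996, 0.088, -0.0, -0.0]
ft_force: [-0.6, 0.5, -0.5]
grip_width: 0.703
grasp_force: 0.0
clock: 86.25
position: [0.4913, 0.3029, 0.0593]
ee_rot: [0.996, 0.088, -0.001, 0.0]
ft_force: [-0.0, 0.1, -2.3]
grip_width: 0.437
grasp_force: 35.1
clock: 87.25
position: [0.4918, 0.3035, 0.1405]
ee_rot: [0.996, 0.088, -0.001, -0.0]
ft_force: [0.3, -0.2, -2.2]
grip_width: 0.435
grasp_force: 35.2
clock: 88.25
position: [0.4921, 0.3037, 0.2086]
ee_rot: [0.996, 0.088, -0.0, -0.0]
ft_force: [-0.0, 0.6, -1.5]
grip_width: 0.437
grasp_force: 35.2
t 88.2 at [0.4921 0.3037 0.2086] F [-0.0189  0.5991 -1.479 ] grip 0.437 35.20255208015442 q [-0.1497  0.2968 -0.5799  1.5962  0.1666  1.2983 -2.1498]
shift [1.4838 1.719  0.1058] turn [-0.0008  0.0002  0.3701]
```

```bash
python3 -m inch '[[[0.07,0.09,0],[0,0,0]],[[0.15,0.18,0],[0,0,0]],[[0.22,0.26,0],[0,0,0]],[[0.3,0.34,0],[0,0,0]],[[0.37,0.43,0],[0,0,0]],[[0.45,0.52,0],[0,0,0]],[[0.52,0.6,0],[0,0,0]],[[0.6,0.69,0],[0,0,0]],[[0.67,0.77,0],[0,0,0]],[[0.74,0.86,0],[0,0,0]]]' >/dev/null
python3 -m inch '[[[0.07,0.09,0],[0,0,0.04]],[[0.15,0.18,0],[0,0,0.08]],[[0.22,0.26,0],[0,0,0.12]],[[0.3,0.34,0],[0,0,0.16]],[[0.37,0.43,0],[0,0,0.2]],[[0.45,0.52,0],[0,0,0.24]],[[0.52,0.6,0],[0,0,0.28]],[[0.6,0.69,0],[0,0,0.32]],[[0.67,0.77,0],[0,0,0.37]],[[0.74,0.86,0],[0,0,0.37]]]'
python3 - <<'E'
from ik import *
go([.633,.189,.12],down(-6.6))
E
```

```text
clock: 90.25
position: [0.633, 0.1884, 0.2077]
ee_rot: [0.998, -0.058, -0.001, -0.0]
ft_force: [0.1, -0.4, -1.5]
grip_width: 0.436
grasp_force: 35.2
t 90.2 at [0.633  0.1884 0.2077] F [ 0.1001 -0.3875 -1.4553] grip 0.436 35.18468499183655 q [-0.0442  0.4591 -0.4376  1.37    0.1928  1.3554 -2.171 ]
shift [ 0.0003 -0.0079  1.0962] turn [-0.0001  0.0014 -0.0022]
```

```bash
python3 -m inch '[[[0,0,0.1],[0,0,0]],[[0,0,0.2],[0,0,0]],[[0,0,0.3],[0,0,0]],[[0,0,0.4],[0,0,0]],[[0,0,0.5],[0,0,0]],[[0,0,0.6],[0,0,0]],[[0,0,0.7],[0,0,0]],[[0,0,0.8],[0,0,0]],[[0,0,0.9],[0,0,0]],[[0,0,1],[0,0,0]]]'
python3 -m inch '[[[0,0,0.02],[0,0,0]],[[0,0,0.04],[0,0,0]],[[0,0,0.06],[0,0,0]],[[0,0,0.08],[0,0,0]],[[0,0,0.1],[0,0,0]],[[0,0,0.115],[0,0,0]],[[0,0,0.115],[0,0,0]],[[0,0,0.115],[0,0,0]],[[0,0,0.115],[0,0,0]],[[0,0,0.115],[0,0,0]]]'
```

```text
clock: 91.25
position: [0.6324, 0.1887, 0.127]
ee_rot: [0.998, -0.058, -0.001, -0.0]
ft_force: [0.1, -0.7, -1.8]
grip_width: 0.434
grasp_force: 35.2
clock: 92.25
position: [0.6324, 0.1887, 0.1186]
ee_rot: [0.998, -0.057, -0.0, -0.0]
ft_force: [0.1, -1.2, -2.0]
grip_width: 0.438
grasp_force: 35.2
```

```bash
python3 -m inch '[[[0,0,0.006],[0,0,0]],[[0,0,0.012],[0,0,0]],[[0,0,0.018],[0,0,0]],[[0,0,0.024],[0,0,0]],[[0,0,0.024],[0,0,0]],[[0,0,0.024],[0,0,0]],[[0,0,0.024],[0,0,0]],[[0,0,0.024],[0,0,0]],[[0,0,0.024],[0,0,0]],[[0,0,0.024],[0,0,0]]]'
python3 -m inch '[[[0,0,0],[0,0,0]],[[0,0,0],[0,0,0]],[[0,0,0],[0,0,0]],[[0,0,0],[0,0,0]],[[0,0,-0.05],[0,0,0]],[[0,0,-0.1],[0,0,0]],[[0,0,-0.2],[0,0,0]],[[0,0,-0.3],[0,0,0]],[[0,0,-0.4],[0,0,0]],[[0,0,-0.5],[0,0,0]]]' 0.7
python3 -m inch '[[[0,0,-0.1],[0,0,0]],[[0,0,-0.2],[0,0,0]],[[0,0,-0.3],[0,0,0]],[[0,0,-0.4],[0,0,0]],[[0,0,-0.5],[0,0,0]],[[0,0,-0.6],[0,0,0]],[[0,0,-0.6],[0,0,0]],[[0,0,-0.6],[0,0,0]],[[0,0,-0.6],[0,0,0]],[[0,0,-0.6],[0,0,0]]]' >/dev/null
python3 - <<'E'
from ik import *
go([.415,.305,.15],down(10))
# jar now in bin: predicted side pixels of cap top / seen amber blob
im=manip.camera("side");hsv=cv2.cvtColor(im,cv2.COLOR_RGB2HSV)
m=cv2.inRange(hsv,(8,150,60),(18,255,200));m[:,400:]=0
n,l,st,c=cv2.connectedComponentsWithStats(m)
print([(st[i],c[i]) for i in range(1,n) if st[i,4]>60])
print("pred amber mid",pix("side",[.632,.1887,.062+.036]),"top",pix("side",[.632,.1887,.134]),"bottom visible",pix("side",[.632,.1887,.109]))
E
```

```text
clock: 93.25
position: [0.6324, 0.1887, 0.1166]
ee_rot: [0.998, -0.058, -0.001, -0.0]
ft_force: [0.3, -0.5, -2.1]
grip_width: 0.435
grasp_force: 35.2
clock: 94.25
position: [0.6326, 0.1887, 0.1576]
ee_rot: [0.998, -0.058, -0.0, -0.0]
ft_force: [0.5, 0.1, -0.5]
grip_width: 0.7
grasp_force: 0.0
t 95.2 at [0.6323 0.1886 0.2041] F [0.7018 0.3204 1.2068] grip 0.701 0.0 q [-0.0442  0.4605 -0.438   1.3759  0.1937  1.3493 -2.1707]
shift [-2.8636 -1.1336  0.6807] turn [ 0.      0.0023 -0.3687]
[(array([121, 154,  25,  11, 101], dtype=int32), array([132.2574, 158.7525])), (array([142, 156,  71,  14, 354], dtype=int32), array([174.0791, 162.3503])), (array([287, 183,  23,  30, 377], dtype=int32), array([295.9443, 199.4138])), (array([ 32, 208,  23,  17, 102], dtype=int32), array([ 43.5882, 215.7255])), (array([  0, 222,  34,  32, 247], dtype=int32), array([ 14.0526, 237.5466])), (array([242, 279,  15,  13, 154], dtype=int32), array([249.4805, 285.1818])), (array([328, 346,  17,  27, 371], dtype=int32), array([336.442, 358.965])), (array([ 294,  408,  106,   72, 6357], dtype=int32), array([347.1263, 447.2641]))]
pred amber mid [250.3552 287.6673] top [249.4292 274.519 ] bottom visible [250.0753 283.6937]
```

Jar 1 stands upright in bin 1: the amber blob is at side (249,285), where predicted. Now jar 2.

```bash
python3 -m inch '[[[-0.1,-0.04,0],[0,0,0]],[[-0.2,-0.08,0],[0,0,0]],[[-0.3,-0.12,0],[0,0,0]],[[-0.4,-0.15,0],[0,0,0]],[[-0.5,-0.19,0],[0,0,0]],[[-0.6,-0.23,0],[0,0,0]],[[-0.7,-0.27,0],[0,0,0]],[[-0.8,-0.3,0],[0,0,0]],[[-0.9,-0.34,0],[0,0,0]],[[-1,-0.38,0],[0,0,0]]]' >/dev/null
python3 -m inch '[[[-0.1,-0.04,0],[0,0,0]],[[-0.2,-0.08,0],[0,0,0]],[[-0.3,-0.12,0],[0,0,0]],[[-0.4,-0.15,0],[0,0,0]],[[-0.5,-0.19,0],[0,0,0]],[[-0.6,-0.23,0],[0,0,0]],[[-0.7,-0.27,0],[0,0,0]],[[-0.8,-0.3,0],[0,0,0]],[[-0.9,-0.34,0],[0,0,0]],[[-1,-0.38,0],[0,0,0]]]' >/dev/null
python3 -m inch '[[[-0.1,-0.04,0],[0,0,-0.05]],[[-0.2,-0.08,0],[0,0,-0.1]],[[-0.3,-0.12,0],[0,0,-0.15]],[[-0.4,-0.15,0.1],[0,0,-0.2]],[[-0.5,-0.19,0.2],[0,0,-0.25]],[[-0.6,-0.23,0.3],[0,0,-0.3]],[[-0.7,-0.27,0.4],[0,0,-0.35]],[[-0.8,-0.3,0.5],[0,0,-0.37]],[[-0.86,-0.37,0.6],[0,0,-0.37]],[[-0.86,-0.37,0.6],[0,0,-0.37]]]' >/dev/null
python3 - <<'E'
from ik import *
go([.415,.305,.055],down(10))
E
```

```text
t 98.3 at [0.4143 0.3054 0.1557] F [-0.0163 -0.0184  0.0235] grip 0.699 0.0 q [-0.1683  0.2031 -0.6121  1.8185  0.125   1.1611 -2.2151]
shift [0.0109 0.0065 1.2583] turn [-0.0001  0.0033  0.0027]
```

```bash
python3 -m inch '[[[0.01,0,0.08],[0,0,0]],[[0.01,0,0.16],[0,0,0]],[[0.01,0,0.24],[0,0,0]],[[0.01,0,0.32],[0,0,0]],[[0.01,0,0.4],[0,0,0]],[[0.01,0,0.48],[0,0,0]],[[0.01,0,0.56],[0,0,0]],[[0.01,0,0.62],[0,0,0]],[[0.01,0,0.66],[0,0,0]],[[0.01,0,0.66],[0,0,0]]]'
python3 -m inch '[[[0,0,0.08],[0,0,0]],[[0,0,0.16],[0,0,0]],[[0,0,0.24],[0,0,0]],[[0,0,0.32],[0,0,0]],[[0,0,0.4],[0,0,0]],[[0,0,0.48],[0,0,0]],[[0,0,0.54],[0,0,0]],[[0,0,0.59],[0,0,0]],[[0,0,0.6],[0,0,0]],[[0,0,0.6],[0,0,0]]]'
python3 -m inch '[[[0,0,0],[0,0,0]],[[0,0,0],[0,0,0]],[[0,0,0],[0,0,0]],[[0,0,0],[0,0,0]],[[0,0,0],[0,0,0]],[[0,0,0],[0,0,0]],[[0,0,0],[0,0,0]],[[0,0,0],[0,0,0]],[[0,0,-0.03],[0,0,0]],[[0,0,-0.06],[0,0,0]]]' 0 35
python3 -m inch '[[[0,0,-0.1],[0,0,0]],[[0,0,-0.2],[0,0,0]],[[0,0,-0.3],[0,0,0]],[[0,0,-0.4],[0,0,0]],[[0,0,-0.5],[0,0,0]],[[0,0,-0.6],[0,0,0]],[[0,0,-0.7],[0,0,0]],[[0,0,-0.8],[0,0,0]],[[0,0,-0.9],[0,0,0]],[[0,0,-1],[0,0,0]]]' >/dev/null
python3 -m inch '[[[0,0,-0.1],[0,0,0]],[[0,0,-0.2],[0,0,0]],[[0,0,-0.3],[0,0,0]],[[0,0,-0.4],[0,0,0]],[[0,0,-0.5],[0,0,0]],[[0,0,-0.6],[0,0,0]],[[0,0,-0.7],[0,0,0]],[[0,0,-0.8],[0,0,0]],[[0,0,-0.85],[0,0,0]],[[0,0,-0.85],[0,0,0]]]'
python3 - <<'E'
from ik import *
go([.6235,.079,.21],down(-6.6))
E
```

```text
clock: 99.3
position: [0.4161, 0.3048, 0.1036]
ee_rot: [0.996, 0.088, -0.001, -0.0]
ft_force: [0.0, -0.0, 0.8]
grip_width: 0.699
grasp_force: 0.0
clock: 100.3
position: [0.4162, 0.305, 0.056]
ee_rot: [0.996, 0.088, -0.001, -0.0]
ft_force: [-0.7, -0.8, -0.7]
grip_width: 0.698
grasp_force: 0.0
clock: 101.3
position: [0.4158, 0.3043, 0.0604]
ee_rot: [0.996, 0.088, -0.001, 0.0]
ft_force: [0.4, 0.8, -1.7]
grip_width: 0.436
grasp_force: 35.1
clock: 103.3
position: [0.4166, 0.3051, 0.2095]
ee_rot: [0.996, 0.088, -0.0, -0.0]
ft_force: [0.5, 0.4, -0.7]
grip_width: 0.432
grasp_force: 35.2
t 103.3 at [0.4166 0.3051 0.2095] F [ 0.5103  0.4381 -0.7328] grip 0.432 35.167309530079365 q [-0.155   0.1552 -0.6149  1.749   0.093   1.2664 -2.1874]
shift [ 2.0535  3.2342 -0.0089] turn [-0.0008  0.0002  0.3701]
```

```bash
python3 -m inch '[[[0.04,0.1,0],[0,0,0]],[[0.08,0.2,0],[0,0,0]],[[0.12,0.3,0],[0,0,0]],[[0.16,0.4,0],[0,0,0]],[[0.2,0.5,0],[0,0,0]],[[0.24,0.6,0],[0,0,0]],[[0.28,0.7,0],[0,0,0]],[[0.32,0.8,0],[0,0,0]],[[0.36,0.9,0],[0,0,0]],[[0.4,1,0],[0,0,0]]]' >/dev/null
python3 -m inch '[[[0.04,0.1,0],[0,0,0]],[[0.08,0.2,0],[0,0,0]],[[0.12,0.3,0],[0,0,0]],[[0.16,0.4,0],[0,0,0]],[[0.2,0.5,0],[0,0,0]],[[0.24,0.6,0],[0,0,0]],[[0.28,0.7,0],[0,0,0]],[[0.32,0.8,0],[0,0,0]],[[0.36,0.9,0],[0,0,0]],[[0.4,1,0],[0,0,0]]]' >/dev/null
python3 -m inch '[[[0.07,0.07,0],[0,0,0]],[[0.14,0.14,0],[0,0,0]],[[0.21,0.2,0],[0,0,0]],[[0.28,0.27,0],[0,0,0]],[[0.35,0.34,0],[0,0,0]],[[0.42,0.4,0],[0,0,0]],[[0.49,0.46,0],[0,0,0]],[[0.56,0.52,0],[0,0,0]],[[0.6,0.57,0],[0,0,0]],[[0.65,0.62,0],[0,0,0]]]' >/dev/null
python3 -m inch '[[[0.06,0.06,0],[0,0,0.04]],[[0.12,0.12,0],[0,0,0.08]],[[0.18,0.18,0],[0,0,0.12]],[[0.24,0.24,0],[0,0,0.16]],[[0.3,0.3,0],[0,0,0.2]],[[0.36,0.36,0],[0,0,0.24]],[[0.42,0.42,0],[0,0,0.28]],[[0.48,0.48,0],[0,0,0.32]],[[0.54,0.55,0],[0,0,0.37]],[[0.6,0.61,0],[0,0,0.37]]]'
python3 - <<'E'
from ik import *
go([.6235,.079,.127],down(-6.6))
E
```

```text
clock: 107.3
position: [0.6234, 0.0786, 0.2086]
ee_rot: [0.998, -0.059, -0.001, 0.0]
ft_force: [-0.7, -0.5, -0.9]
grip_width: 0.432
grasp_force: 35.2
t 107.3 at [0.6234 0.0786 0.2086] F [-0.7446 -0.4772 -0.9392] grip 0.432 35.18941607326269 q [ 0.0812  0.3771 -0.363   1.467   0.135   1.3233 -1.9797]
shift [ 0.0014 -0.0047  1.0194] turn [ 0.0001  0.0014 -0.0026]
```

```bash
python3 -m inch '[[[0,0,0.1],[0,0,0]],[[0,0,0.2],[0,0,0]],[[0,0,0.3],[0,0,0]],[[0,0,0.4],[0,0,0]],[[0,0,0.5],[0,0,0]],[[0,0,0.6],[0,0,0]],[[0,0,0.7],[0,0,0]],[[0,0,0.8],[0,0,0]],[[0,0,0.9],[0,0,0]],[[0,0,1],[0,0,0]]]'
python3 -m inch '[[[0,0,0.02],[0,0,0]],[[0,0,0.04],[0,0,0]],[[0,0,0.06],[0,0,0]],[[0,0,0.08],[0,0,0]],[[0,0,0.1],[0,0,0]],[[0,0,0.115],[0,0,0]],[[0,0,0.125],[0,0,0]],[[0,0,0.135],[0,0,0]],[[0,0,0.135],[0,0,0]],[[0,0,0.135],[0,0,0]]]'
```

```text
clock: 108.3
position: [0.6229, 0.0791, 0.1279]
ee_rot: [0.998, -0.058, -0.001, -0.0]
ft_force: [-0.1, 1.0, -1.5]
grip_width: 0.434
grasp_force: 35.2
clock: 109.3
position: [0.6229, 0.0792, 0.1178]
ee_rot: [0.998, -0.057, -0.001, -0.0]
ft_force: [-0.0, -1.0, -1.6]
grip_width: 0.435
grasp_force: 35.2
```

```bash
python3 -m inch '[[[0,0,0],[0,0,0]],[[0,0,0],[0,0,0]],[[0,0,0],[0,0,0]],[[0,0,0],[0,0,0]],[[0,0,-0.05],[0,0,0]],[[0,0,-0.1],[0,0,0]],[[0,0,-0.2],[0,0,0]],[[0,0,-0.3],[0,0,0]],[[0,0,-0.4],[0,0,0]],[[0,0,-0.5],[0,0,0]]]' 0.7
python3 -m inch '[[[0,0,-0.1],[0,0,0]],[[0,0,-0.2],[0,0,0]],[[0,0,-0.3],[0,0,0]],[[0,0,-0.4],[0,0,0]],[[0,0,-0.5],[0,0,0]],[[0,0,-0.6],[0,0,0]],[[0,0,-0.7],[0,0,0]],[[0,0,-0.8],[0,0,0]],[[0,0,-0.8],[0,0,0]],[[0,0,-0.8],[0,0,0]]]' >/dev/null
python3 - <<'E'
from ik import *
# isolator, -x side: start offset -0.09 from pivot at (.4606,-.3555), yaw 12.6
h=np.array([.976,.218]);s=np.array([.4606,-.3555])
A=s-.092*h
go([A[0],A[1],.2],down(12.6));q=manip.get_obs()["joint_pos"]
for p in([A[0],-.1,.22],[A[0],A[1],.2],[A[0],A[1],.105],[s[0]+.02*h[0],s[1]+.02*h[1],.105]):
    q,e=sim(q,np.array(p),down(12.6));print(p,q,round(e,4))
im=manip.camera("side");hsv=cv2.cvtColor(im,cv2.COLOR_RGB2HSV)
m=cv2.inRange(hsv,(8,150,60),(18,255,200));m[:,400:]=0
n,l,st,c=cv2.connectedComponentsWithStats(m)
print([(st[i],c[i]) for i in range(1,n) if 60<st[i,4]<400 and st[i,0]>225]);print(pix("side",[.6229,.0792,.122]))
E
```

```text
clock: 110.3
position: [0.6231, 0.0791, 0.1588]
ee_rot: [0.998, -0.058, -0.0, -0.0]
ft_force: [0.5, 0.4, 0.1]
grip_width: 0.702
grasp_force: 0.0
t 111.3 at [0.623  0.0792 0.2218] F [ 0.0611  0.6852 -1.1304] grip 0.702 0.0 q [ 0.081   0.3687 -0.3644  1.45    0.1317  1.3479 -1.976 ]
shift [-2.4786  6.0082  0.2741] turn [-0.0003  0.0012 -0.4265]
[np.float64(0.370808), -0.1, 0.22] [ 0.3939 -0.1914 -0.2191  2.04   -0.0431  1.2888 -1.1602] 0.0
[np.float64(0.370808), np.float64(-0.375556), 0.2] [ 0.6291  0.1368  0.0831  1.7664 -0.012   1.2389 -0.6355] 0.0
[np.float64(0.370808), np.float64(-0.375556), 0.105] [ 0.6346  0.2287  0.0793  1.872  -0.0208  1.0418 -0.6285] 0.0
[np.float64(0.48012), np.float64(-0.35114), 0.105] [ 0.524   0.364   0.0375  1.6946 -0.0151  1.0833 -0.7848] 0.0
[(array([287, 183,  23,  30, 347], dtype=int32), array([296.3429, 199.5937])), (array([259, 254,  14,  12, 126], dtype=int32), array([265.873 , 259.8492])), (array([242, 279,  15,  13, 153], dtype=int32), array([249.4444, 285.2222]))]
[265.5567 254.4772]
```

Both jars stand in bins, amber at side (249,285) and (266,260). Now switching the isolator back on.

```bash
python3 -m inch '[[[-0.1,0.05,0],[0,0,0]],[[-0.2,0.1,0],[0,0,0]],[[-0.3,0.2,0],[0,0,0]],[[-0.4,0.3,0],[0,0,0]],[[-0.5,0.4,0],[0,0,0]],[[-0.6,0.5,0],[0,0,0]],[[-0.7,0.6,0],[0,0,0]],[[-0.8,0.8,0],[0,0,0]],[[-0.9,0.9,0],[0,0,0]],[[-1,1,0],[0,0,0]]]' 0 >/dev/null
python3 -m inch '[[[-0.1,0.1,0],[0,0,0]],[[-0.2,0.2,0],[0,0,0]],[[-0.3,0.3,0],[0,0,0]],[[-0.4,0.4,0],[0,0,0]],[[-0.5,0.5,0],[0,0,0]],[[-0.6,0.6,0],[0,0,0]],[[-0.7,0.7,0],[0,0,0]],[[-0.8,0.8,0],[0,0,0]],[[-0.9,0.9,0],[0,0,0]],[[-1,1,0],[0,0,0]]]' >/dev/null
python3 -m inch '[[[-0.05,0.1,0],[0,0,0]],[[-0.1,0.2,0],[0,0,0]],[[-0.15,0.3,0],[0,0,0]],[[-0.2,0.4,0],[0,0,0]],[[-0.25,0.5,0],[0,0,0]],[[-0.3,0.6,0],[0,0,0]],[[-0.35,0.7,0],[0,0,0]],[[-0.4,0.8,0],[0,0,0]],[[-0.45,0.9,0],[0,0,0]],[[-0.48,1,0],[0,0,0]]]' >/dev/null
python3 -m inch '[[[0,0.1,0],[0,0,0]],[[0,0.2,0],[0,0,0]],[[0,0.3,0],[0,0,0]],[[0,0.4,0],[0,0,0]],[[0,0.5,0],[0,0,0]],[[0,0.6,0],[0,0,0]],[[0,0.7,0],[0,0,0]],[[0,0.8,0],[0,0,0]],[[0,0.9,0],[0,0,0]],[[0,1,0],[0,0,0]]]' >/dev/null
python3 -m inch '[[[0,0.1,0],[0,0,-0.04]],[[0,0.2,0],[0,0,-0.08]],[[0,0.3,0],[0,0,-0.12]],[[0,0.4,0],[0,0,-0.16]],[[0,0.5,0],[0,0,-0.2]],[[0,0.6,0],[0,0,-0.25]],[[0,0.7,0],[0,0,-0.3]],[[0,0.8,0],[0,0,-0.35]],[[0,0.9,0],[0,0,-0.4]],[[0,1,0],[0,0,-0.425]]]' >/dev/null
python3 - <<'E'
from ik import *
go([.3708,-.3756,.105],down(12.6))
E
```

```text
t 116.3 at [ 0.3798 -0.2961  0.2219] F [ 0.1326 -0.1121  0.3339] grip 0.001 0.0 q [ 0.558   0.0234  0.0091  1.8406  0.0003  1.2786 -0.7835]
shift [-0.3254  0.9451  1.4618] turn [-0.0005  0.0013  0.0004]
```

```bash
python3 -m inch '[[[-0.1,0.1,0],[0,0,0]],[[-0.2,0.2,0],[0,0,0]],[[-0.3,0.3,0],[0,0,0]],[[-0.35,0.4,0],[0,0,0]],[[-0.35,0.5,0],[0,0,0]],[[-0.35,0.6,0],[0,0,0]],[[-0.35,0.7,0],[0,0,0]],[[-0.35,0.8,0],[0,0,0]],[[-0.35,0.9,0.05],[0,0,0]],[[-0.35,0.945,0.1],[0,0,0]]]' >/dev/null
python3 -m inch '[[[0,0,0.1],[0,0,0]],[[0,0,0.2],[0,0,0]],[[0,0,0.3],[0,0,0]],[[0,0,0.4],[0,0,0]],[[0,0,0.5],[0,0,0]],[[0,0,0.6],[0,0,0]],[[0,0,0.7],[0,0,0]],[[0,0,0.8],[0,0,0]],[[0,0,0.9],[0,0,0]],[[0,0,1],[0,0,0]]]' >/dev/null
python3 -m inch '[[[0,0,0.1],[0,0,0]],[[0,0,0.2],[0,0,0]],[[0,0,0.3],[0,0,0]],[[0,0,0.36],[0,0,0]],[[0.05,0,0.36],[0,0,0]],[[0.1,0,0.36],[0,0,0]],[[0.16,0,0.36],[0,0,0]],[[0.22,0,0.36],[0,0,0]],[[0.28,0,0.36],[0,0,0]],[[0.34,0,0.36],[0,0,0]]]'
python3 -m inch '[[[0.06,0,0],[0,0,0]],[[0.12,0,0],[0,0,0]],[[0.18,0,0],[0,0,0]],[[0.24,0,0],[0,0,0]],[[0.3,0,0],[0,0,0]],[[0.36,0,0],[0,0,0]],[[0.42,0,0],[0,0,0]],[[0.48,0,0],[0,0,0]],[[0.54,0,0],[0,0,0]],[[0.6,0,0],[0,0,0]]]'
python3 -m inch '[[[0.06,0,0],[0,0,0]],[[0.12,0,0],[0,0,0]],[[0.18,0,0],[0,0,0]],[[0.24,0,0],[0,0,0]],[[0.3,0,0],[0,0,0]],[[0.36,0,0],[0,0,0]],[[0.42,0,0],[0,0,0]],[[0.46,0,0],[0,0,0]],[[0.5,0,0],[0,0,0]],[[0.5,0,0],[0,0,0]]]'
python3 -m inch '[[[-0.1,0,-0.1],[0,0,0]],[[-0.15,0,-0.2],[0,0,0]],[[-0.2,0,-0.3],[0,0,0]],[[-0.2,0,-0.4],[0,0,0]],[[-0.2,0,-0.5],[0,0,0]],[[-0.2,0,-0.6],[0,0,0]],[[-0.2,0,-0.7],[0,0,0]],[[-0.2,0,-0.8],[0,0,0]],[[-0.2,0,-0.9],[0,0,0]],[[-0.2,0,-1],[0,0,0]]]'
python3 -m inch '[[[-0.1,0,-0.1],[0,0,0]],[[-0.2,0,-0.2],[0,0,0]],[[-0.3,0,-0.3],[0,0,0]],[[-0.4,0,-0.4],[0,0,0]],[[-0.5,0,-0.5],[0,0,0]],[[-0.6,0,-0.5],[0,0,0]],[[-0.7,0,-0.5],[0,0,0]],[[-0.7,0,-0.5],[0,0,0]],[[-0.7,0,-0.5],[0,0,0]],[[-0.7,0,-0.5],[0,0,0]]]' >/dev/null
python3 - <<'E'
from ik import *
b=manip.camera("side")[130:390,185:385,::-1];a=manip.camera("top")[125:315,190:470,::-1]
cv2.imwrite("pics/m14.png",np.hstack([cv2.resize(b,(385,500),interpolation=cv2.INTER_CUBIC),cv2.copyMakeBorder(cv2.resize(a,(415,282),interpolation=cv2.INTER_CUBIC),0,218,0,0,cv2.BORDER_CONSTANT)]))
E
```

```text
clock: 119.35
position: [0.3956, -0.3695, 0.1053]
ee_rot: [0.994, 0.109, -0.001, -0.0]
ft_force: [-4.8, -0.8, 3.4]
grip_width: 0.001
grasp_force: 2.4
clock: 120.35
position: [0.4428, -0.3589, 0.1051]
ee_rot: [0.994, 0.109, -0.0, -0.0]
ft_force: [-0.5, 0.0, 0.5]
grip_width: -0.001
grasp_force: 0.1
clock: 121.35
position: [0.4818, -0.3501, 0.105]
ee_rot: [0.994, 0.109, -0.0, -0.0]
ft_force: [-1.0, -0.6, -0.5]
grip_width: 0.004
grasp_force: 0.0
clock: 122.35
position: [0.4658, -0.3538, 0.1857]
ee_rot: [0.994, 0.109, -0.001, -0.0]
ft_force: [-0.6, -0.2, -0.1]
grip_width: -0.003
grasp_force: 0.0
```

View pics/m14.png

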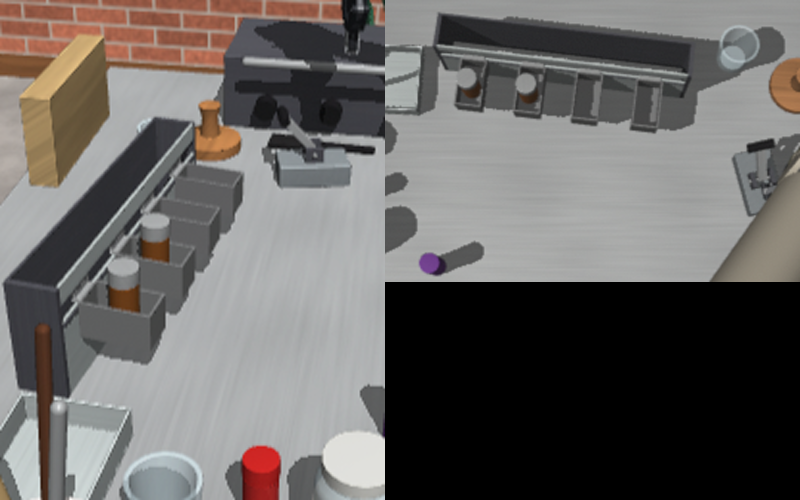

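The lever leans away from the robot again, at top crop (760,145), so the isolator is on. All four bins hang level and both jars stand upright in bins. Handing in.

```bash
python3 -c "
from workcell import manip
print(manip.hand_in())"
```

```text
the job is handed in; nothing more can be done
None
```

I handed the job in at about 123 s: isolator flipped off first, all four bins hooked level in the groove, both spice jars standing upright in bins, isolator back on; I don't have the judge's result.

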